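Tooling back on its shadow pads

TASK

The milling job is finished: put the V-block, the strap clamp, the setting ring and the height gauge back, each in the middle of the white pad that shows its black silhouette, standing flat as it lies now (V-groove up, gauge upright) and with the V-block and the strap clamp lined up with their silhouettes. Set every part down gently, never drop or throw it, let go of it, and leave the square aluminium workpiece where it is.

Things in the scene. Friction and masses are not known exactly. Their poses are not given: they have to be found in the camera images.
- v_block: loose dark steel V-block, a rectangular block 60 mm long (x), 44 mm wide (y), 36 mm high, with a 26 mm wide, 14 mm deep V-groove along its length in the top; about 0.55 kg; take it across its 44 mm width. Origin: centre of its underside; z up. Lies groove up in any yaw; the half turn looks the same
- strap_clamp: loose bright steel strap clamp, a flat bar 84 mm long (x), 28 mm wide (y), 16 mm thick, lying flat, with a 48 x 12 mm slot through its middle along its length; about 0.17 kg. Origin: centre of its underside; z up. Any yaw; the half turn looks the same
- setting_ring: loose bright steel ring, 60 mm outer and 34 mm inner diameter, 16 mm high, lying flat; about 0.22 kg. Origin: centre of its underside; z up. On the ring's axis
- height_gauge: loose upright steel cylinder (tool height gauge), 38 mm diameter, 46 mm high with a black band and a small 18 mm plunger on top that makes it 50 mm in all; about 0.33 kg. Origin: centre of its underside; z up. On the cylinder's axis; it stands upright and must stay so
- pad_v_block: fixed white square pad, 94 x 94 mm and 6 mm thick, lying on the bench, with a flat black silhouette in its middle: a broad rectangle 60 x 44 mm. Origin: centre of the pad's underside, on the bench (its upper face is 6 mm higher); z up, x and y along the pad's sides; the 60 mm side runs along x. It may lie anywhere among the parts, turned up to 0.35 rad from the bench
- pad_strap_clamp: fixed white square pad, 94 x 94 mm and 6 mm thick, lying on the bench, with a flat black silhouette in its middle: a long narrow bar 84 x 28 mm. Origin: centre of the pad's underside, on the bench (its upper face is 6 mm higher); z up, x and y along the pad's sides; the 84 mm side runs along x. It may lie anywhere among the parts, turned up to 0.35 rad from the bench
- pad_setting_ring: fixed white square pad, 94 x 94 mm and 6 mm thick, lying on the bench, with a flat black silhouette in its middle: a ring of 60 mm outer and 34 mm inner diameter, white inside. Origin: centre of the pad's underside, on the bench (its upper face is 6 mm higher); z up, x and y along the pad's sides. It may lie anywhere among the parts, turned up to 0.35 rad from the bench
- pad_height_gauge: fixed white square pad, 94 x 94 mm and 6 mm thick, lying on the bench, with a flat black silhouette in its middle: a small full disc of 38 mm diameter. Origin: centre of the pad's underside, on the bench (its upper face is 6 mm higher); z up, x and y along the pad's sides. It may lie anywhere among the parts, turned up to 0.35 rad from the bench
- workpiece: loose finished workpiece, a bright aluminium square block 52 x 52 x 22 mm with a round grey recess and four small dark holes on top; it stands among the parts, has no pad and stays where it is. Origin: centre of its underside; z up.
Things that resemble listed ones, but are neither listed nor needed, are in the scene too. Leave any pink look-alike of the v_block alone. Leave any blue look-alike of the strap_clamp alone.

How it is judged:
By the outcome, as a careful person would: the job done as asked, in the order asked, and still so for the second after the job is handed in, with the robot touching nothing.
It also fails if it takes over 115 s, if anything falls off the work surface, if the arm or the gripper's body presses on something with over 40 N, if the wrist force passes 120 N, or if a joint passes its speed limit or range.

ROBOT

A 6-joint arm with a two-finger parallel gripper is mounted at the origin on the work surface. World frame = base frame: x ahead of the robot, y to its left, z up, the work surface at z = 0. Lengths are in m, angles in rad, forces in N, time in s.
With the tool pointing down it reaches from about 0.225 to 0.875 m from the base axis. Payload 3.4 kg.
Tool frame: the origin (TCP) lies between the finger pads, 19 mm behind the fingertips; this is the grasp point; z points along the fingers, y is the line along which they close (so a half turn about z gives the same grasp; the last joint's range is limited). The gripper opens to 85 mm and grips with 20 to 120 N. Pads are 22 mm wide; open, the fingers measure 114 mm over their backs; the gripper's body (76 mm by 85 mm) begins 54 mm behind the grasp point. The pads swing forward as they close: fully open they stand 13 mm farther back than shut.
Start: joints at [1.081, 0.276, 1.505, -0, 1.361, -0.121], TCP at [0.207, 0.536, 0.25] pointing down, gripper open.
Joint ranges: [-2.89, 2.89], [-0.75, 2.08], [0.22, 2.7], [-1.18, 4.32], [0.11, 2.71], [-2.7, 2.7]. Speed limits (rad/s): [2.57, 2.57, 3.14, 3.14, 3.14, 3.14].

INTERFACE

Orientations are given as a unit quaternion [w, x, y, z].
In Python, from rig import get_state, eyes, order gives the robot as it stands.
- The arm moves only by the tool drive_tool, never from a script. Its argument "rows" is a list of rows, each a list of 4 numbers: the shift along the tool's x, y, z in units of 25 mm (1.0 is 25 mm), then the turn about the tool's z in units of 6 degrees (1.0 is 6 degrees). A call has exactly 8 rows; each row is the pose to reach, as a shift and turn from the pose commanded when the call began, along the tool's axes at that moment; what a row does not reach only later rows make up. A row lasts 1/12 s, in which the tool goes at most 41.7 mm and 7.16 degrees, less where a joint would pass 70% of its speed; a pose out of reach is approached as far as the arm can. A call with a gripper value outside its range is refused whole. "grip" is the finger opening in mm, from 0 to 85.4, set as the call begins (left out, the last holds). The fingers move at their own pace and stop on an object; "newtons" is the grip in N (left out, the last holds). Time passes only in rows, so rows that repeat a pose let the fingers close, or fill a call up. It gives the time, the measured TCP pose, the force, the opening and the grip force at its end, in the units of the state.
- get_state(): the state, without advancing time (a new reading comes with each control period).
- eyes.get_image(name): name is "side" or "top" or "wrist"; returns (picture, depth): 420x560x3 uint8, red, green, blue; 420x560 float32, m along the optical axis (not along the pixel's ray), 0 where there is no reading.
- eyes.camera_info(name): a dict with "fx", "fy", "cx", "cy" (pixels), "R" (3x3) and "t" (3): a world point X has camera coordinates R X + t. Camera axes: x right, y down, z forward; pixel columns grow to the right and rows downward; lengths in m; the calibration is good to about 2 mm. A picture is of the moment at which its call begins: read the wrist's pose just before it. camera_info takes no time and is no camera call; for the wrist camera it gives the pose at the moment of the call.
- order.sign_off(): hands the job in; it is judged then, once.
The state is a dict: "clock": time; "qpos": joint angles; "qd": joint speeds; "effort": joint torques, N m; "position": TCP position; "ee_rot": TCP orientation; "contact_force": force on the tool from outside, world axes, zero at the start; "moment": the same for the moment, N m; "width": finger opening in m; "gripper_force": force on a finger pad.
Only numpy, scipy, OpenCV 4.12 (cv2) and the standard library are available. Lean on these libraries where they do the work, as an engineer would, in place of code of your own. Each camera call takes 0.05 s, during which the arm holds its last target. There are 200 camera calls.

## Working session

There is one attempt and no reset: what is moved stays moved. The work goes in short steps, Python scripts to look and compute and a tool call to move; the robot and the scene stay as the last step left them, time stands still between calls to the robot, and variables do not carry over. Pictures are saved under pics/ and viewed, at most 14 in all, crops included, and the job is handed in when it is done.

Besides the shell and the picture viewer there is one more tool, called after "Request:" in YAML: its name, and indented under it one key for each argument. drive_tool: Moves the arm, as the interface text tells. Its arguments: {"type":"object","properties":{"rows":{"type":"array","items":{"type":"array","items":{"type":"number"}}},"grip":{"type":"number"},"newtons":{"type":"number"}},"required":["rows"]}

```bash
ls; mkdir -p pics
python3 - <<'E'
from rig import get_state, eyes
import cv2,numpy as np
s=get_state();print(s)
for n in("top","side"):
    p,d=eyes.get_image(n);c=eyes.camera_info(n);print(n,c, (d>0).mean())
    cv2.imwrite(f"pics/{n}0.png",p[:,:,::-1]);np.savez(f"{n}0.npz",p=p,d=d)
E
```

```text
pics
{'clock': 0.0, 'qpos': array([ 1.08098995e+00,  2.76606610e-01,  1.50614105e+00,  3.70546062e-05,
        1.36072112e+00, -1.21028176e-01]), 'qd': array([-2.39353174e-04,  2.61857595e-03,  6.36940089e-04, -1.17571876e-03,
        7.81943437e-04,  6.94161537e-05]), 'effort': array([-5.05984226e-04, -4.16773832e+01, -2.45800209e+01, -2.37939039e-04,
        1.10235866e-02, -3.31769215e-06]), 'position': array([0.20704373, 0.53589154, 0.24912992]), 'ee_rot': array([-2.99345192e-04,  1.83349760e-01,  9.83047296e-01, -8.89203406e-04]), 'contact_force': array([-0.39022345, -0.01111911,  0.11845475]), 'moment': array([-0.03545134,  0.03268029,  0.0337973 ]), 'gripper_force': 0.0, 'width': 0.08565389880720178}
top {'fx': 472.38630956116305, 'fy': 472.38630956116305, 'cx': 280.7409243626315, 'cy': 211.4740717878438, 'R': array([[ 0.12607082, -0.99201507,  0.0034994 ],
       [-0.96897589, -0.12389727, -0.21385787],
       [ 0.2125838 ,  0.0235704 , -0.97685852]]), 't': array([-0.04984252,  0.51968933,  1.22904225])} 0.9961437074829932
side {'fx': 469.70733924803545, 'fy': 469.70733924803545, 'cx': 275.6939564642475, 'cy': 214.5109224093741, 'R': array([[ 0.79825006, -0.60226154,  0.00882519],
       [-0.4196976 , -0.56666591, -0.70904419],
       [ 0.43203098,  0.56229066, -0.70510882]]), 't': array([-0.42175997,  0.25072496,  1.011648  ])} 0.9959906462585034
```

View pics/top0.png

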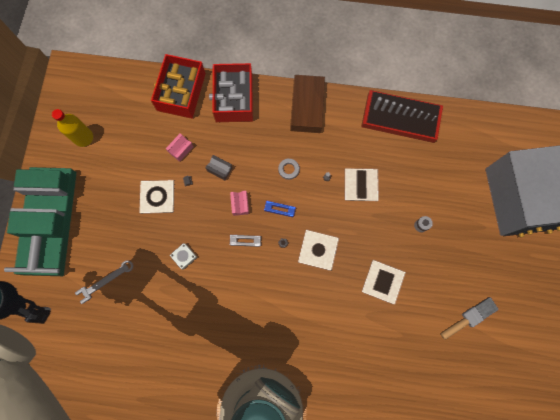

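View pics/side0.png

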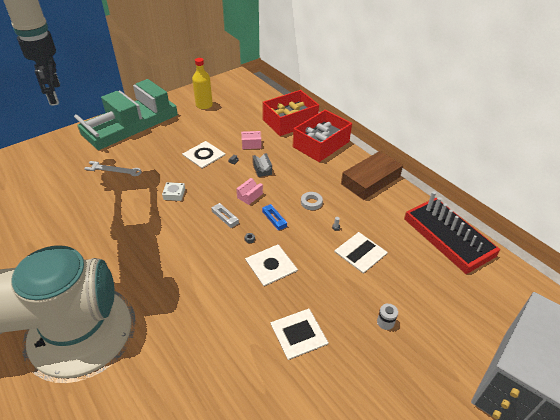

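The top view shows:
- **V-block:** the dark block at (219,167). The pink look-alikes are at (180,147) and (240,202).
- **Strap clamp:** the bright bar at (245,240). The blue look-alike is at (280,208).
- **Ring:** (288,168).
- **Gauge:** (425,223). The small screws and nuts at (327,176), (283,243) and (188,181) are not parts.
- **Workpiece:** (183,256).
- **Pads:** ring (156,196), clamp (361,184), gauge (318,250), V-block (384,281).

The side view agrees.

```bash
cat > h.py <<'E'
import numpy as np,cv2
from scipy.spatial.transform import Rotation as Ro
def ray(c,uv,z):
    uv=np.atleast_2d(np.asarray(uv,float)); R=c["R"];t=c["t"]; o=-R.T@t
    d=np.c_[(uv[:,0]-c["cx"])/c["fx"],(uv[:,1]-c["cy"])/c["fy"],np.ones(len(uv))]@R
    return o+d*((z-o[2])/d[:,2])[:,None]
def proj(c,X):
    q=np.atleast_2d(X)@c["R"].T+c["t"]; return q[:,:2]/q[:,2:]*[c["fx"],c["fy"]]+[c["cx"],c["cy"]]
def rect(P):
    # min-area rectangle of world points: centre, sizes(long,short) mm, yaw of long side
    (x,y),(w,h),a=cv2.minAreaRect((P[:,:2]*1000).astype(np.float32))
    if w<h: w,h,a=h,w,a+90
    return np.array([x,y])/1000,(round(w,1),round(h,1)),np.round((np.deg2rad(a)+np.pi/2)%np.pi-np.pi/2,3)
def quad(P,m=None):
    return rect(P)
def blobs(m,lo,hi):
    n,l,s,_=cv2.connectedComponentsWithStats(m.astype(np.uint8),connectivity=8)
    return [(l==i,s[i]) for i in range(1,n) if lo<s[i,4]<hi]
def move(s,xy,z=None,yaw=None):
    """rows units to go to xy (TCP), z, and tool-y line yaw"""
    q=s["ee_rot"];R=Ro.from_quat([q[1],q[2],q[3],q[0]]).as_matrix()
    d=np.r_[np.asarray(xy)[:2]-s["position"][:2],(0 if z is None else z-s["position"][2])]
    u=R.T@d/0.025
    out=list(np.round(u,3))
    if yaw is not None:
        cur=np.arctan2(R[1,1],R[0,1]); e=(yaw-cur+np.pi/2)%np.pi-np.pi/2
        out.append(round(-np.rad2deg(e)/6,2))   # tool z down: positive turn is clockwise from above
    return out
E
python3 - <<'E'
from h import *
from rig import eyes
f=np.load("top0.npz");p,d=f["p"],f["d"];c=eyes.camera_info("top")
hsv=cv2.cvtColor(p,cv2.COLOR_RGB2HSV)
white=(hsv[...,1]<60)&(hsv[...,2]>190)
for m,s in blobs(white,100,2500):
    cn=max(cv2.findContours(m.astype(np.uint8),0,2)[0],key=cv2.contourArea).reshape(-1,2)
    print("white",s,rect(ray(c,cn,.006)))
P=ray(c,np.stack(np.meshgrid(np.arange(560),np.arange(420)),-1).reshape(-1,2),0).reshape(420,560,3)
o=-c["R"].T@c["t"]
uv=np.stack(np.meshgrid(np.arange(560),np.arange(420)),-1)
dir=np.dstack([(uv[...,0]-c["cx"])/c["fx"],(uv[...,1]-c["cy"])/c["fy"],np.ones((420,560))])@c["R"]
Z=o[2]+dir[...,2]*d
for n,(u,v),zt in[("vblock",(219,167),.036),("clamp",(245,240),.016),("ring",(288,168),.016),("gauge",(425,223),.05),("work",(183,256),.022)]:
    w=Z[v-15:v+16,u-18:u+19]; print(n,ray(c,(u,v),zt)[0].round(3),"maxz",np.percentile(w,99).round(4))
    m=np.zeros(Z.shape,bool); m[v-22:v+23,u-24:u+25]=(Z[v-22:v+23,u-24:u+25]>zt*.7)
    for b,s in blobs(m,30,2000):
        ys,xs=np.nonzero(b); print("  ",s,rect(ray(c,np.c_[xs,ys],zt)))
E
```

```text
white [345 169  33  32 704] (array([ 0.64171674, -0.20083276]), (92.6, 92.0), np.float64(0.097))
white [140 180  33  33 675] (array([0.53221411, 0.3755477 ]), (93.5, 91.1), np.float64(0.176))
white [299 230  39  40 946] (array([ 0.43834271, -0.09901515]), (92.5, 92.4), np.float64(-0.126))
white [172 246  21  22 187] (array([0.37406778, 0.27315253]), (50.5, 50.3), np.float64(0.856))
white [362 261  43  43 783] (array([ 0.37340112, -0.28565735]), (93.1, 92.8), np.float64(-0.246))
vblock [0.632 0.206 0.036] maxz 0.0413
   [205 155  26  23 319] (array([0.63351788, 0.2090972 ]), (63.3, 45.3), np.float64(1.221))
clamp [0.438 0.105 0.016] maxz 0.0219
   [230 235  30  11 239] (array([0.4376066 , 0.10674434]), (80.8, 28.0), np.float64(-1.444))
ring [0.66  0.013 0.016] maxz 0.0225
   [278 159  21  20 242] (array([0.65841809, 0.01247001]), (57.4, 56.9), np.float64(-1.443))
gauge [ 0.541 -0.377  0.05 ] maxz 0.0537
   [417 216  15  15 172] (array([ 0.54104791, -0.37456   ]), (39.3, 38.1), np.float64(0.058))
work [0.372 0.267 0.022] maxz 0.0288
   [170 243  26  26 373] (array([0.37116617, 0.26744318]), (56.2, 52.4), np.float64(0.855))
```

Sizes and heights match the descriptions. Next I'll go above the V-block for a close crop, and check the wrist camera offset on the way.

Run:
```python
from h import *
from rig import eyes,get_state
s=get_state();c=eyes.camera_info("wrist");print((-c["R"].T@c["t"]-s["position"]).round(3),c["R"].round(3),c["fx"])
print(move(s,(.60,.20),.25,1.221-np.pi/2))
```

```text
[-0.064  0.026  0.123] [[ 0.361  0.933 -0.002]
 [ 0.899 -0.347  0.268]
 [ 0.249 -0.098 -0.964]] 338.7398877575497
[np.float64(-19.504), np.float64(-6.869), np.float64(-0.023), np.float64(14.82)]
```

Request:
drive_tool:
  rows:
    - [-1.4,-0.5,0,1.1]
    - [-2.9,-1,0,2.2]
    - [-4.4,-1.55,0,3.3]
    - [-5.9,-2.1,0,4.4]
    - [-7.4,-2.6,0,5.5]
    - [-8.9,-3.1,0,6.6]
    - [-10.4,-3.65,0,7.7]
    - [-11.9,-4.2,0,8.8]
  grip: 85
  newtons: 60

```text
clock: 0.77
position: [0.4479, 0.3296, 0.2497]
ee_rot: [-0.0, 0.604, 0.797, -0.0]
contact_force: [0.3, 1.1, 1.5]
width: 0.0851
gripper_force: 0.0
```

Run:
```python
from h import *
from rig import eyes,get_state
s=get_state();print(s["position"],s["clock"]);print(move(s,(.62,.20),.25,1.221-np.pi/2))
```

```text
[0.44790793 0.32957731 0.24969334] 0.7667
[np.float64(-6.857), np.float64(5.219), np.float64(-0.015), np.float64(5.96)]
```

Request:
drive_tool:
  rows:
    - [-1.2,0.9,0,1]
    - [-2.4,1.8,0,2]
    - [-3.6,2.7,0,3]
    - [-4.8,3.6,0,4]
    - [-5.9,4.5,0,5]
    - [-6.6,5,0,5.7]
    - [-6.85,5.2,0,6]
    - [-6.85,5.2,0,6]

```text
clock: 1.43
position: [0.6204, 0.2012, 0.2489]
ee_rot: [-0.0, 0.819, 0.573, -0.001]
contact_force: [0.4, 0.5, -0.7]
width: 0.0851
gripper_force: 0.0
```

Run:
```python
from h import *
from rig import eyes,get_state
s=get_state();c=eyes.camera_info("wrist");p,d=eyes.get_image("wrist");print(s["position"],s["qpos"].round(2))
np.savez("w1.npz",p=p,d=d,s=s,c=c);cv2.imwrite("pics/w1.png",p[:,:,::-1])
```

```text
[0.620387   0.20121921 0.24886657] [ 0.21  0.39  1.33 -0.    1.42  0.56]
```

View pics/w1.png

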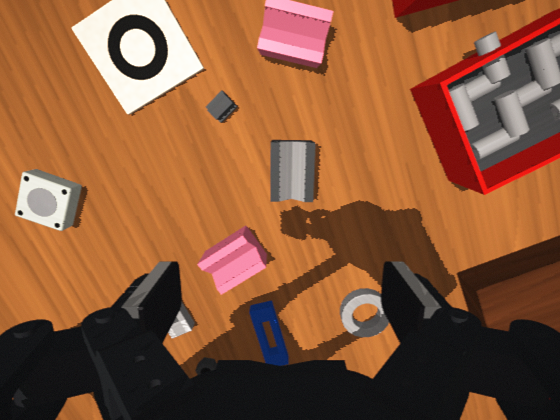

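The close view shows the grey V-block at (294,170), groove up and nearly in line with the tool. The pink look-alikes are at (295,33) and (233,260), and a small nut is at (221,106). The ring pad is at (137,50), the workpiece at (46,200) and the ring at (364,312).

```bash
cat >> h.py <<'E'
def zmap(c,d):
    h,w=d.shape; o=-c["R"].T@c["t"]
    uv=np.stack(np.meshgrid(np.arange(w),np.arange(h)),-1)
    D=np.dstack([(uv[...,0]-c["cx"])/c["fx"],(uv[...,1]-c["cy"])/c["fy"],np.ones((h,w))])@c["R"]
    return o+D*d[...,None]
def white_pads(p,c):
    hsv=cv2.cvtColor(p,cv2.COLOR_RGB2HSV); m=(hsv[...,1]<60)&(hsv[...,2]>185)
    for b,s in blobs(m,1500,60000):
        cn=max(cv2.findContours(b.astype(np.uint8),0,2)[0],key=cv2.contourArea)
        fill=cv2.drawContours(np.zeros(b.shape,np.uint8),[cn],-1,1,-1)>0
        g=cv2.cvtColor(p,cv2.COLOR_RGB2GRAY)
        k=fill&(g<90)
        print("pad bbox",s[:4],rect(ray(c,cn.reshape(-1,2),.006)))
        if k.sum()>50:
            bb=max(blobs(k,30,1e6),key=lambda t:t[1][4])[0]
            ys,xs=np.nonzero(bb);q=ray(c,np.c_[xs,ys],.006);print("   sil",rect(q))
E
python3 - <<'E'
from h import *
f=np.load("w1.npz",allow_pickle=True);p,d,s,c=f["p"],f["d"],f["s"].item(),f["c"].item()
white_pads(p,c)
X=zmap(c,d);Z=X[...,2]
print("bench z",np.median(Z[100:160,370:400]))
for n,(u,v),zt in[("vblock",(294,170),.036),("ring",(364,312),.016)]:
    m=np.zeros(Z.shape,bool); m[v-50:v+50,u-55:u+55]=Z[v-50:v+50,u-55:u+55]>zt-.007
    for b,st in blobs(m,200,9000):
        ys,xs=np.nonzero(b); print(n,st,"z",np.median(Z[b]).round(4),rect(ray(c,np.c_[xs,ys],zt)),X[b].mean(0).round(4))
        pr=p[v-50:v+50,u-55:u+55]
hsv=cv2.cvtColor(p,cv2.COLOR_RGB2HSV);m=(hsv[...,1]<70);
for b,st in blobs(m,800,9000): 
    if 250<st[0]<300: 
        ys,xs=np.nonzero(b);print(st,rect(ray(c,np.c_[xs,ys],.036)))
E
```

```text
pad bbox [ 72   0 131 114] (array([0.53102087, 0.37393829]), (93.6, 93.4), np.float64(0.153))
   sil (array([0.53077472, 0.37437994]), (58.3, 57.5), np.float64(-1.164))
bench z -0.0008371014463221527
vblock [270 142  16  60 854] z 0.0346 (array([0.62001776, 0.21454745]), (59.6, 14.8), np.float64(1.212)) [0.6196 0.2157 0.0354]
vblock [297 142  18  60 866] z 0.0346 (array([0.64651361, 0.20490718]), (59.6, 15.7), np.float64(1.205)) [0.6474 0.2055 0.035 ]
ring [ 340  262   79  100 4289] z 0.2589 (array([0.67283325, 0.007215  ]), (139.1, 92.8), np.float64(1.329)) [0.6581 0.1449 0.2007]
[ 271  140   44   62 2572] (array([0.63433191, 0.21033928]), (61.2, 42.6), np.float64(1.213))
```

Run:
```python
from h import *
from rig import get_state
s=get_state();print(move(s,(.6333,.2099),.024,1.209-np.pi/2))
```

```text
[np.float64(0.48), np.float64(0.459), np.float64(9.005), np.float64(0.13)]
```

Request:
drive_tool:
  rows:
    - [0.3,0.3,0.8,0.1]
    - [0.48,0.46,2,0.13]
    - [0.48,0.46,3.5,0.13]
    - [0.48,0.46,5,0.13]
    - [0.48,0.46,6.4,0.13]
    - [0.48,0.46,7.5,0.13]
    - [0.48,0.46,8.2,0.13]
    - [0.48,0.46,8.6,0.13]

```text
clock: 2.15
position: [0.6304, 0.2113, 0.0323]
ee_rot: [-0.001, 0.822, 0.57, -0.003]
contact_force: [-0.7, -0.7, -0.2]
width: 0.0849
gripper_force: 0.0
```

Request:
drive_tool:
  rows:
    - [0,0,0.2,0]
    - [0,0,0.4,0]
    - [0,0,0.4,0]
    - [0,0,0.4,0]
    - [0,0,0.4,0]
    - [0,0,0.4,0]
    - [0,0,0.4,0]
    - [0,0,0.4,0]

```text
clock: 2.82
position: [0.6345, 0.21, 0.0256]
ee_rot: [0.0, 0.823, 0.568, 0.0]
contact_force: [0.1, -0.8, 0.1]
width: 0.0848
gripper_force: 0.0
```

Request:
drive_tool:
  rows:
    - [0,0,0,0]
    - [0,0,0,0]
    - [0,0,0,0]
    - [0,0,0,0]
    - [0,0,0,0]
    - [0,0,0,0]
    - [0,0,0,0]
    - [0,0,0,0]
  grip: 36

```text
clock: 3.48
position: [0.6348, 0.2099, 0.0254]
ee_rot: [0.0, 0.823, 0.569, 0.001]
contact_force: [2.1, -0.1, 2.2]
width: 0.0433
gripper_force: 63.8
```

Request:
drive_tool:
  rows:
    - [0,0,-0.2,0]
    - [0,0,-0.6,0]
    - [0,0,-1.4,0]
    - [0,0,-2.6,0]
    - [0,0,-4,0]
    - [0,0,-5.4,0]
    - [0,0,-6.4,0]
    - [0,0,-7,0]

```text
clock: 4.15
position: [0.6345, 0.2104, 0.2038]
ee_rot: [0.0, 0.823, 0.569, 0.002]
contact_force: [0.4, 0.7, -5.5]
width: 0.0432
gripper_force: 63.2
```

Run:
```python
from h import *
from rig import get_state
s=get_state();print(s["qpos"].round(2));print(move(s,(.37,-.28),.2,-.246+np.pi/2))
```

```text
[0.22 0.44 1.37 0.   1.33 0.58]
[np.float64(-22.09), np.float64(-2.964), np.float64(0.09), np.float64(13.9)]
```

Request:
drive_tool:
  rows:
    - [-0.6,-0.08,0,0.5]
    - [-1.6,-0.2,0,1.2]
    - [-3,-0.4,0,2.1]
    - [-4.5,-0.6,0,3.1]
    - [-6,-0.8,0,4.1]
    - [-7.5,-1,0,5.1]
    - [-9,-1.2,0,6.1]
    - [-10.5,-1.4,0,7.1]

```text
clock: 4.82
position: [0.5062, -0.024, 0.1996]
ee_rot: [-0.001, 0.974, 0.229, -0.001]
contact_force: [1.1, -0.6, -5.4]
width: 0.0433
gripper_force: 63.0
```

Run:
```python
from h import *
from rig import get_state
s=get_state();print(s["qpos"].round(2));print(move(s,(.42,-.24),.22,-.246+np.pi/2))
```

```text
[-0.18  0.21  1.73  0.    1.21  0.92]
[np.float64(-6.935), np.float64(6.202), np.float64(-0.814), np.float64(6.75)]
```

Request:
drive_tool:
  rows:
    - [-1.2,1.1,-0.1,1.1]
    - [-2.4,2.2,-0.2,2.2]
    - [-3.6,3.3,-0.4,3.3]
    - [-4.8,4.3,-0.6,4.4]
    - [-5.8,5.2,-0.7,5.5]
    - [-6.5,5.8,-0.8,6.3]
    - [-6.9,6.2,-0.8,6.75]
    - [-6.9,6.2,-0.8,6.75]

```text
clock: 5.48
position: [0.4224, -0.2416, 0.2199]
ee_rot: [0.001, 0.992, -0.123, -0.001]
contact_force: [-0.7, 0.2, -5.3]
width: 0.0428
gripper_force: 63.0
```

```bash
cat > snap.py <<'E'
import sys
from h import *
from rig import eyes,get_state
def snap(n):
    s=get_state();c=eyes.camera_info("wrist");p,d=eyes.get_image("wrist");print(s["position"],s["qpos"].round(2))
    np.savez(n+".npz",p=p,d=d,s=s,c=c);cv2.imwrite(f"pics/{n}.png",p[:,:,::-1]);return s,c,p,d
E
python3 - <<'E'
from snap import *
s,c,p,d=snap("w2");white_pads(p,c)
E
```

```text
[ 0.42243819 -0.2415574   0.21993854] [-0.66  0.16  1.73 -0.    1.24  1.16]
pad bbox [ 88 151 110  98] (array([ 0.43705145, -0.10018178]), (94.1, 93.3), np.float64(1.449))
   sil (array([ 0.4368504 , -0.09939226]), (35.7, 35.1), np.float64(0.474))
```

View pics/w2.png

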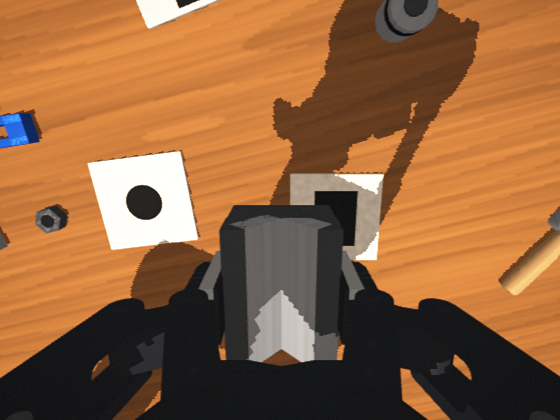

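The held V-block hides its own pad at (340,215). The gauge pad at (144,202) is clear and measures 94 x 93 mm, which is correct. I'll back off along tool -x so the pad is in the open.

Request:
drive_tool:
  rows:
    - [-0.5,-0.3,0,0]
    - [-1.5,-0.6,0,0]
    - [-2.5,-1,0,0]
    - [-3.4,-1.2,0,0]
    - [-3.8,-1.2,0,0]
    - [-4,-1.2,0,0]
    - [-4,-1.2,0,0]
    - [-4,-1.2,0,0]

```text
clock: 6.2
position: [0.3352, -0.1865, 0.2204]
ee_rot: [0.0, 0.993, -0.12, 0.001]
contact_force: [0.0, 0.1, -5.5]
width: 0.0429
gripper_force: 63.1
```

Run:
```python
from snap import *
s,c,p,d=snap("w3");white_pads(p,c)
```

```text
[ 0.33524705 -0.18653725  0.22038689] [-0.69  0.    1.92  0.    1.22  1.12]
pad bbox [108  44 116 114] (array([ 0.43655035, -0.09987605]), (93.7, 93.0), np.float64(1.449))
   sil (array([ 0.43665271, -0.09933667]), (36.2, 35.4), np.float64(1.33))
```

View pics/w3.png

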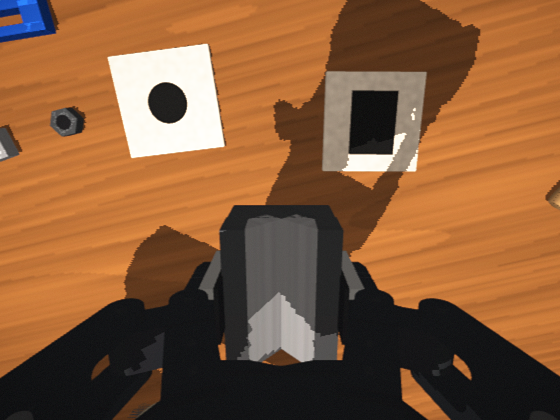

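The V-block pad is fully visible at (375,122), in shadow. Its silhouette at (374,122) runs up the image, along tool x like the held block.

Run:
```python
from h import *
f=np.load("w3.npz",allow_pickle=True);p,d,s,c=f["p"],f["d"],f["s"].item(),f["c"].item()
w=p[60:185,310:440];hs=cv2.cvtColor(w,cv2.COLOR_RGB2HSV);g=w.max(2)
m=(hs[...,1]<80)&(g>90)
b=max(blobs(m,500,1e5),key=lambda t:t[1][4])[0]
cn=max(cv2.findContours(b.astype(np.uint8),0,2)[0],key=cv2.contourArea).reshape(-1,2)
print("pad",rect(ray(c,cn+[310,60],.006)))
fill=cv2.fillPoly(np.zeros(b.shape,np.uint8),[cv2.convexHull(cn)],1)
k=(cv2.erode(fill,np.ones((9,9)))>0)&(g<60);b=max(blobs(k,100,1e5),key=lambda t:t[1][4])[0]
ys,xs=np.nonzero(b);r=rect(ray(c,np.c_[xs+310,ys+60],.006));print("sil",r)
# held block: centre along tool x via depth
X=zmap(c,d);R=Ro.from_quat(np.roll(s["ee_rot"],-1)).as_matrix()
T=(X-s["position"])@R
m=(abs(T[...,1])<.026)&(T[...,2]<.0)&(T[...,2]>-.02)&(d>0);print("top of block in tool frame: ",np.median(T[m],0),np.percentile(T[m],[1,99],axis=0).round(4))
print(move(s,r[0],.0315,r[2]+np.pi/2))
```

```text
pad (array([ 0.37209775, -0.28576697]), (94.2, 92.7), np.float64(1.326))
sil (array([ 0.37180899, -0.28618814]), (58.2, 43.1), np.float64(-0.244))
top of block in tool frame:  [ 0.00355004  0.00310849 -0.00892731] [[-0.0299 -0.0242 -0.0197]
 [ 0.0275  0.024  -0.0002]]
[np.float64(2.353), np.float64(3.519), np.float64(7.562), np.float64(0.03)]
```

Request:
drive_tool:
  rows:
    - [0.5,0.8,0.2,0]
    - [1.3,2,0.8,0.03]
    - [2,3,1.8,0.03]
    - [2.35,3.52,3,0.03]
    - [2.35,3.52,4.2,0.03]
    - [2.35,3.52,5.4,0.03]
    - [2.35,3.52,6.3,0.03]
    - [2.35,3.52,6.8,0.03]

```text
clock: 6.92
position: [0.3701, -0.2854, 0.0467]
ee_rot: [-0.002, 0.993, -0.122, -0.002]
contact_force: [-1.1, -0.1, -5.2]
width: 0.0433
gripper_force: 62.9
```

Run:
```python
from h import *
from rig import get_state
s=get_state();print(move(s,(.3720,-.2861),.0314,-.244+np.pi/2))
```

```text
[np.float64(0.084), np.float64(0.01), np.float64(0.612), np.float64(-0.01)]
```

Request:
drive_tool:
  rows:
    - [0,0,0.1,0]
    - [0,0,0.25,0]
    - [0,0,0.4,0]
    - [0,0,0.5,0]
    - [0,0,0.55,0]
    - [0,0,0.6,0]
    - [0,0,0.6,0]
    - [0,0,0.6,0]

```text
clock: 7.58
position: [0.3704, -0.2858, 0.0354]
ee_rot: [0.0, 0.993, -0.122, 0.0]
contact_force: [0.0, 0.7, -5.9]
width: 0.043
gripper_force: 62.9
```

Run:
```python
from h import *
from rig import get_state
s=get_state();print(move(s,(.3720,-.2861),.0314,-.244+np.pi/2))
```

```text
[np.float64(0.066), np.float64(-0.003), np.float64(0.16), np.float64(-0.0)]
```

Request:
drive_tool:
  rows:
    - [0.03,0,0.03,0]
    - [0.07,0,0.06,0]
    - [0.07,0,0.09,0]
    - [0.07,0,0.12,0]
    - [0.07,0,0.15,0]
    - [0.07,0,0.17,0]
    - [0.07,0,0.17,0]
    - [0.07,0,0.17,0]

```text
clock: 8.25
position: [0.3719, -0.286, 0.0313]
ee_rot: [0.0, 0.993, -0.122, 0.0]
contact_force: [-1.9, 2.0, 5.4]
width: 0.0429
gripper_force: 64.1
```

The block is on its pad: the force went from -5.9 to +5.4 N. I'll release it and rise.

Request:
drive_tool:
  rows:
    - [0,0,0,0]
    - [0,0,0,0]
    - [0,0,0,0]
    - [0,0,0,0]
    - [0,0,0,0]
    - [0,0,0,0]
    - [0,0,0,0]
    - [0,0,0,0]
  grip: 70

```text
clock: 8.92
position: [0.3719, -0.2861, 0.0307]
ee_rot: [-0.0, 0.993, -0.122, 0.0]
contact_force: [-0.1, -0.0, -0.7]
width: 0.0702
gripper_force: 0.0
```

Request:
drive_tool:
  rows:
    - [0,0,-0.3,0]
    - [0,0,-1,0]
    - [0,0,-2,0]
    - [0,0,-3.2,0]
    - [0,0,-4.6,0]
    - [0,0,-6,0]
    - [0,0,-7,0]
    - [0,0,-7.6,0]

```text
clock: 9.58
position: [0.3728, -0.2869, 0.2249]
ee_rot: [0.002, 0.993, -0.122, 0.002]
contact_force: [0.9, 0.7, 0.4]
width: 0.0697
gripper_force: 0.0
```

Run:
```python
from h import *
from rig import get_state
s=get_state();print(move(s,(.35,.10),.24,-1.444-np.pi/2))
```

```text
[np.float64(-4.622), np.float64(-14.796), np.float64(-0.678), np.float64(11.46)]
```

Request:
drive_tool:
  rows:
    - [0,-0.4,0,-1.1]
    - [0,-1.2,0,-2.2]
    - [0,-2.1,0,-3.3]
    - [0,-3,0,-4.5]
    - [0,-3.9,0,-5.6]
    - [0,-4.8,0,-6.8]
    - [0,-5.6,0,-7.9]
    - [0,-6.5,0,-9]
  grip: 60

```text
clock: 10.25
position: [0.4111, -0.1275, 0.2213]
ee_rot: [0.0, 0.939, 0.345, 0.0]
contact_force: [-0.8, 1.1, -0.3]
width: 0.06
gripper_force: 0.0
```

Run:
```python
from h import *
from rig import get_state
s=get_state();print(s["qpos"].round(2),move(s,(.445,.02),.23,-1.444-np.pi/2))
```

```text
[-0.46  0.08  1.84 -0.    1.23  0.4 ] [np.float64(4.851), np.float64(-3.618), np.float64(-0.348), np.float64(-9.49)]
```

Request:
drive_tool:
  rows:
    - [0.7,-0.6,-0.1,-1.1]
    - [1.5,-1.2,-0.2,-2.3]
    - [2.3,-1.8,-0.3,-3.5]
    - [3.1,-2.4,-0.3,-4.7]
    - [3.9,-3,-0.3,-5.9]
    - [4.5,-3.4,-0.3,-7.1]
    - [4.8,-3.6,-0.3,-8.3]
    - [4.85,-3.6,-0.3,-9.45]

```text
clock: 10.92
position: [0.4462, 0.0204, 0.2288]
ee_rot: [-0.0, 0.661, 0.75, 0.001]
contact_force: [0.5, 0.9, 0.4]
width: 0.06
gripper_force: 0.0
```

Run:
```python
from snap import *
s,c,p,d=snap("w4")
hsv=cv2.cvtColor(p,cv2.COLOR_RGB2HSV);X=zmap(c,d);Z=X[...,2]
m=(hsv[...,1]<70)&(hsv[...,2]>70)&(Z<.03)&(d>0)
for b,st in blobs(m,400,20000):
    ys,xs=np.nonzero(b);print(st,rect(ray(c,np.c_[xs,ys],.016)))
```

```text
[0.44622156 0.02044309 0.22878048] [-0.11  0.1   1.79  0.    1.25 -0.24]
[ 267   47   33   95 2166] (array([0.43622568, 0.10587131]), (83.6, 28.2), np.float64(-1.485))
[ 448  188   63   57 2222] (array([0.65348804, 0.01306811]), (65.8, 57.8), np.float64(-0.315))
[ 213  238   97   91 5477] (array([ 0.43700317, -0.09242393]), (92.2, 90.7), np.float64(1.454))
[413 387  37  22 722] (array([ 0.66008795, -0.21814713]), (42.2, 31.4), np.float64(0.125))
```

View pics/w4.png

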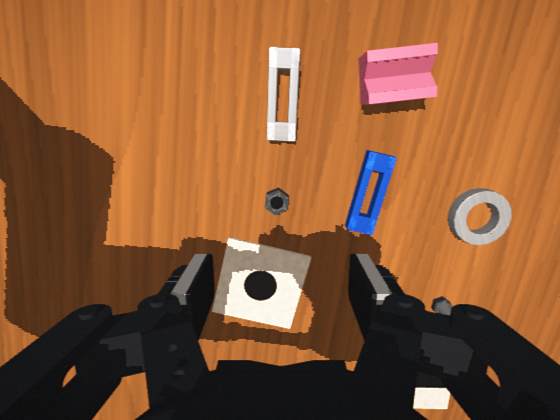

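The strap clamp is at (283,94): bright steel with a through-slot, 83.6 x 28.2 mm. The blue look-alike is at (371,192), the nut at (277,200) and the ring at (481,216).

Run:
```python
from h import *
from rig import get_state
s=get_state();print(move(s,(.4365,.106),.022,-1.485+np.pi/2))
```

```text
[np.float64(3.47), np.float64(0.05), np.float64(8.271), np.float64(0.41)]
```

Request:
drive_tool:
  rows:
    - [1,0,0.4,0.2]
    - [2.2,0.05,1.2,0.4]
    - [3.2,0.05,2.4,0.4]
    - [3.47,0.05,3.8,0.4]
    - [3.47,0.05,5.2,0.4]
    - [3.47,0.05,6.4,0.4]
    - [3.47,0.05,7.2,0.4]
    - [3.47,0.05,7.7,0.4]

```text
clock: 11.63
position: [0.4356, 0.1046, 0.0338]
ee_rot: [-0.001, 0.681, 0.732, -0.001]
contact_force: [-0.4, -0.1, -0.2]
width: 0.0597
gripper_force: 0.0
```

Request:
drive_tool:
  rows:
    - [0,0,0.2,0]
    - [0,0,0.4,0]
    - [0,0,0.5,0]
    - [0,0,0.57,0]
    - [0,0,0.57,0]
    - [0,0,0.57,0]
    - [0,0,0.57,0]
    - [0,0,0.57,0]

```text
clock: 12.3
position: [0.4376, 0.1048, 0.022]
ee_rot: [0.0, 0.68, 0.733, 0.0]
contact_force: [-0.8, -0.2, -0.5]
width: 0.0599
gripper_force: 0.0
```

Request:
drive_tool:
  rows:
    - [0,0,0,0]
    - [0,0,0,0]
    - [0,0,0,0]
    - [0,0,0,0]
    - [0,0,0,0]
    - [0,0,0,0]
    - [0,0,0,0]
    - [0,0,0,0]
  grip: 20
  newtons: 50

```text
clock: 12.97
position: [0.4375, 0.1048, 0.0219]
ee_rot: [0.0, 0.68, 0.733, 0.0]
contact_force: [-2.0, -0.6, 5.4]
width: 0.0263
gripper_force: 50.1
```

Request:
drive_tool:
  rows:
    - [0,0,-0.2,0]
    - [0,0,-0.6,0]
    - [0,0,-1.4,0]
    - [0,0,-2.6,0]
    - [0,0,-4,0]
    - [0,0,-5.4,0]
    - [0,0,-6.6,0]
    - [0,0,-7.2,0]

```text
clock: 13.63
position: [0.4386, 0.105, 0.2052]
ee_rot: [0.002, 0.68, 0.733, 0.002]
contact_force: [0.2, 0.0, -2.2]
width: 0.0266
gripper_force: 49.6
```

Run:
```python
from h import *
from rig import get_state
s=get_state();print(s["qpos"].round(2),move(s,(.555,-.20),.22,.097+np.pi/2))
```

```text
[0.08 0.12 1.83 0.   1.19 0.01] [np.float64(-12.514), np.float64(3.728), np.float64(-0.572), np.float64(14.79)]
```

Request:
drive_tool:
  rows:
    - [-0.4,0.1,0,0.5]
    - [-1.1,0.3,-0.1,1.3]
    - [-2,0.6,-0.2,2.3]
    - [-2.9,0.9,-0.3,3.3]
    - [-3.8,1.1,-0.4,4.4]
    - [-4.7,1.4,-0.5,5.5]
    - [-5.6,1.7,-0.5,6.6]
    - [-6.5,1.9,-0.5,7.7]

```text
clock: 14.3
position: [0.4971, -0.0547, 0.2138]
ee_rot: [-0.0, 0.914, 0.405, -0.0]
contact_force: [0.7, 0.4, -1.9]
width: 0.0261
gripper_force: 49.6
```

Run:
```python
from h import *
from rig import get_state
s=get_state();print(s["qpos"].round(2),move(s,(.555,-.20),.22,.097+np.pi/2))
```

```text
[-0.25  0.19  1.72  0.    1.24  0.49] [np.float64(-2.748), np.float64(5.621), np.float64(-0.252), np.float64(7.04)]
```

Request:
drive_tool:
  rows:
    - [-0.4,0.9,-0.1,1.1]
    - [-0.9,1.8,-0.2,2.2]
    - [-1.4,2.8,-0.25,3.3]
    - [-1.9,3.8,-0.25,4.4]
    - [-2.3,4.7,-0.25,5.4]
    - [-2.6,5.3,-0.25,6.3]
    - [-2.75,5.6,-0.25,6.9]
    - [-2.75,5.6,-0.25,7]

```text
clock: 14.97
position: [0.5555, -0.2003, 0.2192]
ee_rot: [0.0, 0.999, 0.052, -0.0]
contact_force: [-0.6, 0.2, -1.4]
width: 0.0267
gripper_force: 49.6
```

```bash
cat >> h.py <<'E'
def sil(p,c,win,zp=.006):
    """pad and silhouette in a window u0,v0,u1,v1, shade or light"""
    u0,v0,u1,v1=win;w=p[v0:v1,u0:u1];hs=cv2.cvtColor(w,cv2.COLOR_RGB2HSV);g=w.max(2)
    b=max(blobs((hs[...,1]<80)&(g>90),300,1e6),key=lambda t:t[1][4])[0]
    cn=max(cv2.findContours(b.astype(np.uint8),0,2)[0],key=cv2.contourArea).reshape(-1,2)
    print("pad",rect(ray(c,cn+[u0,v0],zp)))
    f=cv2.fillPoly(np.zeros(b.shape,np.uint8),[cv2.convexHull(cn)],1)
    k=(cv2.erode(f,np.ones((7,7)))>0)&(g<60);b=max(blobs(k,50,1e6),key=lambda t:t[1][4])[0]
    ys,xs=np.nonzero(b);r=rect(ray(c,np.c_[xs+u0,ys+v0],zp));print("sil",r);return r
E
python3 - <<'E'
from snap import *
s,c,p,d=snap("w5")
q=proj(c,[.6405,-.2022,.006])[0].astype(int);print(q)
r=sil(p,c,(q[0]-75,max(0,q[1]-75),q[0]+75,q[1]+75))
R=Ro.from_quat(np.roll(s["ee_rot"],-1)).as_matrix();X=zmap(c,d);T=(X-s["position"])@R
m=(abs(T[...,1])<.014)&(T[...,2]<.008)&(T[...,2]>-.004)&(abs(T[...,0])<.06)&(d>0)
print(np.percentile(T[m],[1,50,99],axis=0).round(4))
E
```

```text
[ 0.55549284 -0.20026052  0.2192483 ] [-0.46  0.32  1.52 -0.    1.3   1.  ]
[293  94]
pad (array([ 0.64021802, -0.20080846]), (93.7, 92.9), np.float64(-1.468))
sil (array([ 0.63973547, -0.20099625]), (82.3, 26.3), np.float64(0.103))
[[-0.0407 -0.0138  0.0004]
 [ 0.0072  0.0003  0.0067]
 [ 0.0412  0.0125  0.0079]]
```

View pics/w5.png

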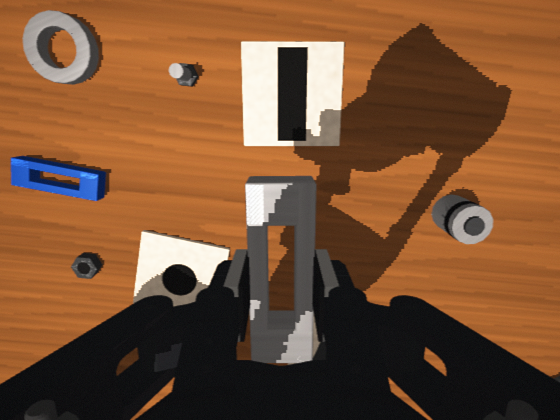

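The clamp is held squarely and its pad is clear at (293,94). The silhouette measures 82 x 26 mm and runs along tool x.

Run:
```python
from h import *
from rig import get_state
s=get_state();print(move(s,(.6394,-.2010),.0279,.102+np.pi/2))
```

```text
[np.float64(3.367), np.float64(0.453), np.float64(7.651), np.float64(0.03)]
```

Request:
drive_tool:
  rows:
    - [0.7,0.1,0.3,0.03]
    - [1.8,0.3,1,0.03]
    - [2.8,0.4,2.2,0.03]
    - [3.3,0.45,3.5,0.03]
    - [3.37,0.45,4.8,0.03]
    - [3.37,0.45,6,0.03]
    - [3.37,0.45,6.7,0.03]
    - [3.37,0.45,7,0.03]

```text
clock: 15.68
position: [0.6372, -0.1981, 0.0412]
ee_rot: [-0.002, 0.999, 0.053, -0.004]
contact_force: [-0.6, 0.0, -1.6]
width: 0.0264
gripper_force: 49.5
```

Request:
drive_tool:
  rows:
    - [0,0,0.1,0]
    - [0,0,0.2,0]
    - [0,0,0.3,0]
    - [0,0,0.4,0]
    - [0,0,0.45,0]
    - [0,0,0.5,0]
    - [0,0,0.5,0]
    - [0,0,0.5,0]

```text
clock: 16.35
position: [0.6403, -0.2006, 0.0331]
ee_rot: [0.0, 0.999, 0.052, 0.0]
contact_force: [0.4, 0.1, -1.7]
width: 0.0264
gripper_force: 49.6
```

Run:
```python
from h import *
from rig import get_state
s=get_state();print(move(s,(.6394,-.2010),.0279,.102+np.pi/2))
```

```text
[np.float64(-0.036), np.float64(0.011), np.float64(0.206), np.float64(0.01)]
```

Request:
drive_tool:
  rows:
    - [-0.03,0,0.04,0]
    - [-0.04,0.01,0.08,0]
    - [-0.04,0.01,0.12,0]
    - [-0.04,0.01,0.16,0]
    - [-0.04,0.01,0.19,0]
    - [-0.04,0.01,0.21,0]
    - [-0.04,0.01,0.21,0]
    - [-0.04,0.01,0.21,0]

```text
clock: 17.02
position: [0.6391, -0.2009, 0.0279]
ee_rot: [0.0, 0.999, 0.052, 0.0]
contact_force: [-2.1, 0.6, 3.1]
width: 0.0265
gripper_force: 50.1
```

The clamp has touched down at 3.1 N. I'll release it and rise.

Request:
drive_tool:
  rows:
    - [0,0,0,0]
    - [0,0,0,0]
    - [0,0,0,0]
    - [0,0,0,0]
    - [0,0,0,0]
    - [0,0,0,0]
    - [0,0,0,0]
    - [0,0,0,0]
  grip: 55

```text
clock: 17.68
position: [0.6392, -0.2009, 0.0274]
ee_rot: [-0.0, 0.999, 0.052, 0.0]
contact_force: [0.2, 0.1, 1.2]
width: 0.0548
gripper_force: 0.0
```

Request:
drive_tool:
  rows:
    - [0,0,-0.3,0]
    - [0,0,-1,0]
    - [0,0,-2,0]
    - [0,0,-3.2,0]
    - [0,0,-4.6,0]
    - [0,0,-6,0]
    - [0,0,-7,0]
    - [0,0,-7.6,0]

```text
clock: 18.35
position: [0.6405, -0.2014, 0.2226]
ee_rot: [0.001, 0.999, 0.052, 0.003]
contact_force: [1.0, -0.2, 0.4]
width: 0.0544
gripper_force: 0.0
```

Run:
```python
from h import *
from rig import get_state
s=get_state();print(s["qpos"].round(2),move(s,(.58,.012),.22))
```

```text
[-0.41  0.43  1.33  0.    1.37  1.06] [np.float64(-1.524), np.float64(-8.74), np.float64(0.065)]
```

Request:
drive_tool:
  rows:
    - [-0.2,-0.9,0,0]
    - [-0.4,-2.2,0,0]
    - [-0.7,-3.7,0,0]
    - [-1,-5.2,0,0]
    - [-1.3,-6.7,0,0]
    - [-1.5,-7.9,0,0]
    - [-1.55,-8.6,0,0]
    - [-1.55,-8.75,0,0]
  grip: 85

```text
clock: 19.02
position: [0.5768, 0.0159, 0.2185]
ee_rot: [-0.001, 0.999, 0.053, 0.0]
contact_force: [0.2, 0.0, 0.3]
width: 0.0846
gripper_force: 0.0
```

```bash
cat >> h.py <<'E'
def circ(c,b,z):
    cn=max(cv2.findContours(b.astype(np.uint8),0,2)[0],key=cv2.contourArea).reshape(-1,2)
    (x,y),r=cv2.minEnclosingCircle((ray(c,cn,z)[:,:2]*1000).astype(np.float32));return x/1000,y/1000,2*r
E
python3 - <<'E'
from snap import *
s,c,p,d=snap("w6")
print(proj(c,[.657,.0125,.016]))
hsv=cv2.cvtColor(p,cv2.COLOR_RGB2HSV);X=zmap(c,d);Z=X[...,2]
m=(hsv[...,1]<70)&(Z<.04)&(Z>.003)&(d>0)
for b,st in blobs(m,200,20000):
    ys,xs=np.nonzero(b);print(st,rect(ray(c,np.c_[xs,ys],.016)),circ(c,b,.016))
m=(hsv[...,1]<90)&(abs(Z-.016)<.004)&(d>0)
for b,st in blobs(m,500,20000): print("top face",st,circ(c,b,.016),np.median(Z[b]))
E
```

```text
[0.57679909 0.0159293  0.21847562] [-0.09  0.3   1.55  0.    1.29  1.37]
[[295.37395162 100.32780957]]
[ 265   65   64   67 2303] (array([0.65841608, 0.01163194]), (57.8, 57.5), np.float64(-1.464)) (0.6580654907226563, 0.012078800201416016, 59.035072326660156)
[ 454   93  106   98 9213] (array([ 0.64002484, -0.19219336]), (92.1, 90.3), np.float64(-1.468)) (0.6398919067382812, -0.1920609130859375, 126.71707153320312)
[398 113  32  21 469] (array([ 0.64810706, -0.09932112]), (29.1, 17.8), np.float64(-1.57)) (0.6487149658203125, -0.09932038116455078, 29.118043899536133)
[  0 129  18  28 329] (array([0.58889001, 0.27828751]), (26.8, 15.8), np.float64(-0.112)) (0.5892880249023438, 0.28307815551757814, 27.258384704589844)
[159 184  21  60 501] (array([0.53554407, 0.12520766]), (62.9, 8.4), np.float64(0.234)) (0.5353717041015625, 0.1259293975830078, 63.13207244873047)
[122 188  23  60 446] (array([0.52707056, 0.16118533]), (62.6, 7.9), np.float64(0.231)) (0.5271690063476563, 0.1607452392578125, 62.69290542602539)
[ 320  269   80   87 4368] (array([ 0.44462329, -0.09321047]), (91.8, 87.9), np.float64(-0.119)) (0.44475201416015625, -0.09023126220703125, 121.92206573486328)
[271 291  24  24 429] (array([0.4486073 , 0.00141882]), (27.5, 25.2), np.float64(-0.034)) (0.44847161865234375, 0.0017142808437347412, 29.619108200073242)
[ 24 307  45  24 349] (array([0.40143179, 0.2562807 ]), (47.1, 24.3), np.float64(1.325)) (0.39347879028320315, 0.2582743225097656, 47.78057861328125)
[468 392  36  25 251] (array([ 0.34318628, -0.25495168]), (57.5, 15.4), np.float64(1.154)) (0.3395648193359375, -0.25334767150878906, 57.95534896850586)
top face [ 265   65   64   68 2283] (0.6580654907226563, 0.012078800201416016, 59.035072326660156) 0.015082905799591761
```

View pics/w6.png

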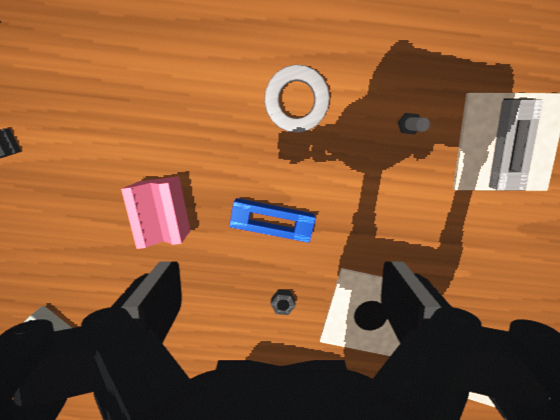

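The ring is at (297,99) with a 59 mm outer diameter. The nearest object in the closing line is the screw at (414,124), about 107 mm away, so the gripper clears it. The clamp is on its pad at (517,143).

Run:
```python
from h import *
from rig import get_state
s=get_state();print(move(s,(.6578,.0119),.0215))
```

```text
[np.float64(3.173), np.float64(0.46), np.float64(7.878)]
```

Request:
drive_tool:
  rows:
    - [0.7,0.1,0.3,0]
    - [1.8,0.3,1,0]
    - [2.8,0.4,2.2,0]
    - [3.17,0.46,3.5,0]
    - [3.17,0.46,4.8,0]
    - [3.17,0.46,6,0]
    - [3.17,0.46,6.9,0]
    - [3.17,0.46,7.3,0]

```text
clock: 19.73
position: [0.6564, 0.0078, 0.0311]
ee_rot: [-0.0, 0.999, 0.051, -0.003]
contact_force: [-0.7, -1.0, 0.1]
width: 0.0849
gripper_force: 0.0
```

Request:
drive_tool:
  rows:
    - [0,0,0.15,0]
    - [0,0,0.3,0]
    - [0,0,0.45,0]
    - [0,0,0.55,0]
    - [0,0,0.58,0]
    - [0,0,0.58,0]
    - [0,0,0.58,0]
    - [0,0,0.58,0]

```text
clock: 20.4
position: [0.6584, 0.0095, 0.0212]
ee_rot: [0.0, 0.999, 0.052, 0.001]
contact_force: [0.1, 0.2, -0.3]
width: 0.0849
gripper_force: 0.0
```

Request:
drive_tool:
  rows:
    - [0,0,0,0]
    - [0,0,0,0]
    - [0,0,0,0]
    - [0,0,0,0]
    - [0,0,0,0]
    - [0,0,0,0]
    - [0,0,0,0]
    - [0,0,0,0]
  grip: 52
  newtons: 50

```text
clock: 21.07
position: [0.6584, 0.0096, 0.0214]
ee_rot: [-0.0, 0.999, 0.052, 0.0]
contact_force: [-1.2, 0.5, 5.6]
width: 0.0565
gripper_force: 53.7
```

Request:
drive_tool:
  rows:
    - [0,0,-0.05,0]
    - [0,0,-0.15,0]
    - [0,0,-0.25,0]
    - [0,0,-0.4,0]
    - [0,0,-0.6,0]
    - [0,0,-0.8,0]
    - [0,0,-0.9,0]
    - [0,0,-1,0]

```text
clock: 21.73
position: [0.6583, 0.0094, 0.0461]
ee_rot: [0.0, 0.999, 0.052, 0.0]
contact_force: [0.2, 0.3, -2.4]
width: 0.0567
gripper_force: 53.6
```

Run:
```python
from rig import eyes,get_state
from h import *
s=get_state();print(s["contact_force"],s["width"])
c=eyes.camera_info("side");p,d=eyes.get_image("side");q=proj(c,s["position"])[0].astype(int);u,v=q
cv2.imwrite("pics/s7.png",cv2.resize(p[v-60:v+60,u-80:u+80,::-1],None,fx=4,fy=4))
```

```text
[ 0.24224624  0.32970157 -2.39712507] 0.05667326813859396
```

View pics/s7.png

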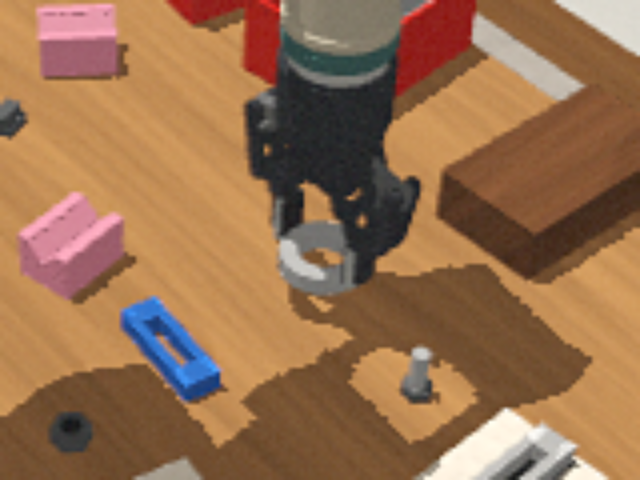

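The ring is held level by both pads at (320,260) in the crop, and the load is 2.4 N. I'll carry it to a viewing pose short of its pad.

Request:
drive_tool:
  rows:
    - [0,0,-0.6,0]
    - [-0.1,-0.3,-1.6,0]
    - [-0.4,-0.9,-2.8,0]
    - [-0.8,-1.8,-4,0]
    - [-1.4,-3,-5,0]
    - [-2,-4.4,-5.8,0]
    - [-2.6,-5.8,-6.3,0]
    - [-3.2,-7.2,-6.6,0]

```text
clock: 22.45
position: [0.5596, 0.1816, 0.213]
ee_rot: [-0.001, 0.999, 0.051, 0.002]
contact_force: [-0.6, 0.7, -2.1]
width: 0.0569
gripper_force: 54.3
```

Request:
drive_tool:
  rows:
    - [-0.6,-1.4,0,0]
    - [-1.2,-2.8,0,0]
    - [-1.8,-4.2,0,0]
    - [-2.4,-5.5,0,0]
    - [-3,-6.6,0,0]
    - [-3.4,-7.4,0,0]
    - [-3.6,-7.8,0,0]
    - [-3.6,-7.8,0,0]

```text
clock: 23.12
position: [0.4487, 0.3666, 0.2105]
ee_rot: [-0.0, 0.999, 0.053, -0.0]
contact_force: [0.7, -0.0, -1.1]
width: 0.0568
gripper_force: 54.3
```

Run:
```python
from snap import *
s,c,p,d=snap("w8")
q=proj(c,[.531,.374,.006])[0].astype(int);print(q)
r=sil(p,c,(q[0]-75,max(0,q[1]-75),q[0]+75,q[1]+75))
R=Ro.from_quat(np.roll(s["ee_rot"],-1)).as_matrix();X=zmap(c,d);T=(X-s["position"])@R
m=(abs(T[...,1])<.026)&(T[...,2]<.014)&(T[...,2]>-.003)&(abs(T[...,0])<.06)&(d>0)
print(np.percentile(T[m],[1,50,99],axis=0).round(4),m.sum())
```

```text
[0.44870722 0.36657266 0.2104996 ] [0.56 0.31 1.56 0.   1.27 2.03]
[283  96]
pad (array([0.53041876, 0.37447931]), (93.9, 93.3), np.float64(-1.416))
sil (array([0.53074487, 0.37450555]), (57.2, 57.0), np.float64(0.901))
[[-0.0267 -0.0254  0.0049]
 [ 0.0035 -0.0002  0.0064]
 [ 0.0299  0.0252  0.0134]] 9936
```

View pics/w8.png

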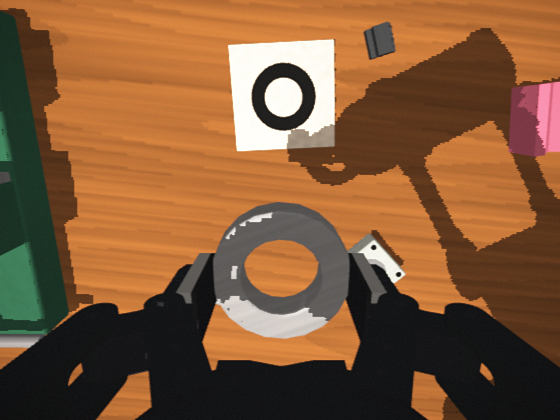

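The ring pad is clear at (283,96), and the ring is held level and centred in the tool (front edge at +30 mm).

Run:
```python
from h import *
from rig import get_state
s=get_state();print(move(s,(.5306,.3745),.0274))
```

```text
[np.float64(3.247), np.float64(-0.04), np.float64(7.324)]
```

Request:
drive_tool:
  rows:
    - [0.7,0,0.3,0]
    - [1.8,0,1,0]
    - [2.8,-0.04,2.2,0]
    - [3.25,-0.04,3.4,0]
    - [3.25,-0.04,4.6,0]
    - [3.25,-0.04,5.7,0]
    - [3.25,-0.04,6.3,0]
    - [3.25,-0.04,6.6,0]

```text
clock: 23.83
position: [0.5307, 0.3712, 0.0421]
ee_rot: [0.002, 0.999, 0.051, -0.002]
contact_force: [-0.9, 0.3, -2.0]
width: 0.0568
gripper_force: 54.2
```

Request:
drive_tool:
  rows:
    - [0,0,0.1,0]
    - [0,0,0.2,0]
    - [0,0,0.3,0]
    - [0,0,0.4,0]
    - [0,0,0.48,0]
    - [0,0,0.52,0]
    - [0,0,0.52,0]
    - [0,0,0.52,0]

```text
clock: 24.5
position: [0.531, 0.3744, 0.0328]
ee_rot: [-0.0, 0.999, 0.052, 0.0]
contact_force: [0.5, 1.0, -1.8]
width: 0.0569
gripper_force: 54.3
```

Run:
```python
from h import *
from rig import get_state
s=get_state();print(move(s,(.5306,.3745),.0274))
```

```text
[np.float64(-0.015), np.float64(-0.004), np.float64(0.218)]
```

Request:
drive_tool:
  rows:
    - [0,0,0.04,0]
    - [-0.01,0,0.08,0]
    - [-0.01,0,0.12,0]
    - [-0.01,0,0.16,0]
    - [-0.01,0,0.19,0]
    - [-0.01,0,0.22,0]
    - [-0.01,0,0.22,0]
    - [-0.01,0,0.22,0]

```text
clock: 25.17
position: [0.5307, 0.3742, 0.0275]
ee_rot: [-0.0, 0.999, 0.052, 0.0]
contact_force: [-1.2, -1.2, 2.6]
width: 0.057
gripper_force: 54.7
```

The ring has touched down at 2.6 N. I'll release it and rise, then head for the gauge.

Request:
drive_tool:
  rows:
    - [0,0,0,0]
    - [0,0,0,0]
    - [0,0,0,0]
    - [0,0,0,0]
    - [0,0,0,0]
    - [0,0,0,0]
    - [0,0,0,0]
    - [0,0,0,0]
  grip: 84

```text
clock: 25.83
position: [0.5307, 0.3743, 0.027]
ee_rot: [-0.0, 0.999, 0.052, 0.0]
contact_force: [0.3, 0.1, 0.4]
width: 0.0842
gripper_force: 0.0
```

Request:
drive_tool:
  rows:
    - [0,0,-0.3,0]
    - [0,0,-1,0]
    - [0,0,-2,0]
    - [0,0,-3.2,0]
    - [0,0,-4.6,0]
    - [0,0,-6,0]
    - [0,0,-7,0]
    - [0,0,-7.6,0]

```text
clock: 26.5
position: [0.5319, 0.3749, 0.222]
ee_rot: [-0.002, 0.999, 0.052, 0.003]
contact_force: [-0.2, 0.9, 0.1]
width: 0.084
gripper_force: 0.0
```

Run:
```python
from snap import *
s=get_state();print(s["qpos"].round(2),move(s,(.455,-.377),.22))
```

```text
[0.51 0.4  1.38 0.   1.35 1.97] [np.float64(-6.168), np.float64(29.599), np.float64(-0.04)]
```

Request:
drive_tool:
  rows:
    - [-0.2,0.8,0,0]
    - [-0.4,2,0,0]
    - [-0.7,3.4,0,0]
    - [-1,4.9,0,0]
    - [-1.3,6.4,0,0]
    - [-1.6,7.9,0,0]
    - [-1.9,9.4,0,0]
    - [-2.2,10.8,0,0]

```text
clock: 27.17
position: [0.5033, 0.0981, 0.2178]
ee_rot: [0.0, 0.999, 0.052, 0.001]
contact_force: [0.3, -1.1, 0.9]
width: 0.0838
gripper_force: 0.0
```

Request:
drive_tool:
  rows:
    - [-0.3,1.5,0,0]
    - [-0.6,3,0,0]
    - [-0.9,4.5,0,0]
    - [-1.2,6,0,0]
    - [-1.5,7.5,0,0]
    - [-1.8,9,0,0]
    - [-2.1,10.4,0,0]
    - [-2.4,11.6,0,0]

```text
clock: 27.83
position: [0.4738, -0.1971, 0.2178]
ee_rot: [0.001, 0.999, 0.051, 0.001]
contact_force: [0.8, -0.1, -0.6]
width: 0.0837
gripper_force: 0.0
```

Run:
```python
from snap import *
s=get_state();print(s["qpos"].round(2),move(s,(.455,-.377),.22))
```

```text
[-0.53  0.2   1.69 -0.    1.25  0.94] [np.float64(-1.482), np.float64(7.08), np.float64(-0.082)]
```

Request:
drive_tool:
  rows:
    - [-0.3,1.2,0,0]
    - [-0.5,2.6,0,0]
    - [-0.8,4,0,0]
    - [-1.1,5.3,0,0]
    - [-1.4,6.3,0,0]
    - [-1.5,6.9,0,0]
    - [-1.5,7.1,0,0]
    - [-1.5,7.1,0,0]

```text
clock: 28.5
position: [0.4553, -0.3756, 0.217]
ee_rot: [-0.0, 0.999, 0.051, 0.0]
contact_force: [0.9, 0.9, -0.2]
width: 0.0838
gripper_force: 0.0
```

Run:
```python
from snap import *
s,c,p,d=snap("w9")
q=proj(c,[.541,-.376,.046])[0].astype(int);print(q)
X=zmap(c,d);Z=X[...,2]
for lo,zt in((.025,.046),(.0475,.05)):
  m=(Z>lo)&(Z<.06)&(d>0);m[250:]=0
  for b,st in blobs(m,50,9000): print(st,circ(c,b,zt),np.median(Z[b]))
u,v=q;g=cv2.cvtColor(p,cv2.COLOR_RGB2HSV);m=(g[...,1]<90)&(Z>.042)&(Z<.06);m[250:]=0
for b,st in blobs(m,50,9000): print("top",st,circ(c,b,.046))
cv2.imwrite("pics/w9c.png",cv2.resize(p[v-70:v+70,u-90:u+90,::-1],None,fx=4,fy=4))
```

```text
[ 0.45530987 -0.37555939  0.21700783] [-0.81  0.32  1.53  0.    1.3   0.66]
[293  91]
[ 541    0   19  123 1815] (0.583358154296875, -0.582612548828125, 95.09410858154297) 0.03342713320781043
[ 274   66   46   49 1738] (0.5416565551757813, -0.3780409851074219, 37.97359085083008) 0.04542949353123174
[161 229  52  21 746] (0.3960750732421875, -0.29222592163085936, 48.43269348144531) 0.03482617780742786
[286  79  22  23 390] (0.5418433227539062, -0.3781378479003906, 17.646963119506836) 0.04917004097138608
top [ 274   66   46   49 1693] (0.5418421020507812, -0.378220458984375, 37.596805572509766)
top [556  86   4  34  82] (0.5545538940429687, -0.5956453857421875, 26.937376022338867)
```

View pics/w9c.png

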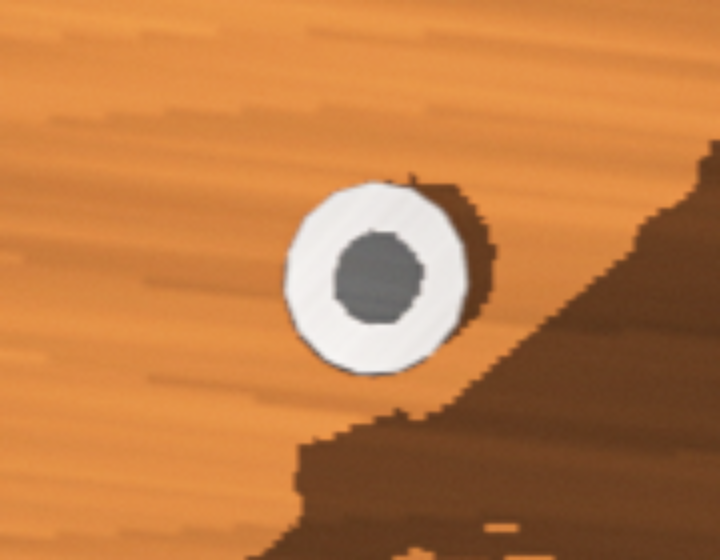

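The gauge stands upright. Its 38 mm top is concentric with the 17.6 mm plunger at crop pixel (377,278), at heights of 45 and 49 mm.

Run:
```python
from h import *
from rig import get_state
s=get_state();print(move(s,(.5417,-.3781),.027))
```

```text
[np.float64(3.417), np.float64(0.521), np.float64(7.599)]
```

Request:
drive_tool:
  rows:
    - [0.8,0.1,0.3,0]
    - [2,0.3,1,0]
    - [3,0.5,2,0]
    - [3.42,0.52,3.2,0]
    - [3.42,0.52,4.4,0]
    - [3.42,0.52,5.6,0]
    - [3.42,0.52,6.6,0]
    - [3.42,0.52,7,0]

```text
clock: 29.22
position: [0.5402, -0.3749, 0.0383]
ee_rot: [-0.003, 0.999, 0.053, -0.003]
contact_force: [-0.2, -0.1, -0.4]
width: 0.0838
gripper_force: 0.0
```

Request:
drive_tool:
  rows:
    - [0,0,0.15,0]
    - [0,0,0.3,0]
    - [0,0,0.45,0]
    - [0,0,0.55,0]
    - [0,0,0.6,0]
    - [0,0,0.6,0]
    - [0,0,0.6,0]
    - [0,0,0.6,0]

```text
clock: 29.88
position: [0.5418, -0.3795, 0.0275]
ee_rot: [0.0, 0.999, 0.052, 0.0]
contact_force: [0.3, 0.9, 0.2]
width: 0.0837
gripper_force: 0.0
```

Run:
```python
from h import *
from rig import get_state
s=get_state();print(move(s,(.5417,-.3781),.027))
```

```text
[np.float64(0.003), np.float64(-0.054), np.float64(0.021)]
```

Request:
drive_tool:
  rows:
    - [0,-0.05,0,0]
    - [0,-0.05,0,0]
    - [0,-0.05,0,0]
    - [0,-0.05,0,0]
    - [0,-0.05,0,0]
    - [0,-0.05,0,0]
    - [0,-0.05,0,0]
    - [0,-0.05,0,0]
  grip: 44

```text
clock: 30.55
position: [0.5415, -0.3779, 0.0269]
ee_rot: [-0.0, 0.999, 0.052, 0.0]
contact_force: [0.2, -0.2, 0.3]
width: 0.0442
gripper_force: 0.0
```

Request:
drive_tool:
  rows:
    - [0,0,0,0]
    - [0,0,0,0]
    - [0,0,0,0]
    - [0,0,0,0]
    - [0,0,0,0]
    - [0,0,0,0]
    - [0,0,0,0]
    - [0,0,0,0]
  grip: 30
  newtons: 60

```text
clock: 31.22
position: [0.5418, -0.3784, 0.0273]
ee_rot: [0.0, 0.999, 0.052, 0.0]
contact_force: [0.1, -2.8, 4.3]
width: 0.0371
gripper_force: 60.1
```

Request:
drive_tool:
  rows:
    - [0,0,-0.1,0]
    - [0,0,-0.4,0]
    - [0,0,-1.1,0]
    - [0,0,-2.2,0]
    - [0,0,-3.6,0]
    - [0,0,-5,0]
    - [0,0,-6.4,0]
    - [0,0,-7.2,0]

```text
clock: 31.88
position: [0.542, -0.3779, 0.2109]
ee_rot: [0.001, 0.999, 0.052, 0.001]
contact_force: [1.6, -0.3, -2.0]
width: 0.0368
gripper_force: 60.4
```

Run:
```python
from h import *
from rig import get_state
s=get_state();print(move(s,(.35,-.11),.21))
```

```text
[np.float64(-6.531), np.float64(-11.452), np.float64(-0.004)]
```

Request:
drive_tool:
  rows:
    - [-0.3,-0.6,0,0]
    - [-0.8,-1.5,0,0]
    - [-1.5,-2.7,0,0]
    - [-2.3,-4,0,0]
    - [-3,-5.3,0,0]
    - [-3.7,-6.6,0,0]
    - [-4.4,-7.8,0,0]
    - [-5.1,-9,0,0]

```text
clock: 32.55
position: [0.3891, -0.1649, 0.2064]
ee_rot: [-0.001, 0.999, 0.052, -0.001]
contact_force: [1.1, -0.2, -3.1]
width: 0.0368
gripper_force: 60.6
```

Request:
drive_tool:
  rows:
    - [-0.6,-1,0,0]
    - [-1,-1.8,0,0]
    - [-1.3,-2.3,0,0]
    - [-1.4,-2.45,0,0]
    - [-1.4,-2.45,0,0]
    - [-1.4,-2.45,0,0]
    - [-1.4,-2.45,0,0]
    - [-1.4,-2.45,0,0]

```text
clock: 33.22
position: [0.3512, -0.111, 0.207]
ee_rot: [0.0, 0.999, 0.051, 0.0]
contact_force: [-0.3, -0.0, -1.7]
width: 0.0365
gripper_force: 60.7
```

Run:
```python
from snap import *
s,c,p,d=snap("w10")
q=proj(c,[.437,-.0998,.006])[0].astype(int);print(q)
r=sil(p,c,(q[0]-75,max(0,q[1]-75),q[0]+75,q[1]+75))
R=Ro.from_quat(np.roll(s["ee_rot"],-1)).as_matrix();X=zmap(c,d);T=(X-s["position"])@R
m=(abs(T[...,1])<.0175)&(T[...,2]<-.0165)&(T[...,2]>-.0215)&(abs(T[...,0])<.03)&(d>0)
print("gauge top",np.percentile(T[m],[1,50,99],axis=0).round(4),m.sum())
print(move(s,(.4368,-.0997),.0333))
```

```text
[ 0.35124261 -0.11103362  0.20701707] [-0.5  -0.01  1.96 -0.    1.19  0.97]
[279  92]
pad (array([ 0.43660907, -0.09929808]), (93.8, 93.2), np.float64(1.45))
sil (array([ 0.43674954, -0.09914117]), (35.8, 35.6), np.float64(-0.7))
gauge top [[-0.0168 -0.017  -0.0214]
 [ 0.0043 -0.0003 -0.018 ]
 [ 0.0187  0.0172 -0.0167]] 6335
[np.float64(3.448), np.float64(-0.103), np.float64(6.95)]
```

View pics/w10.png

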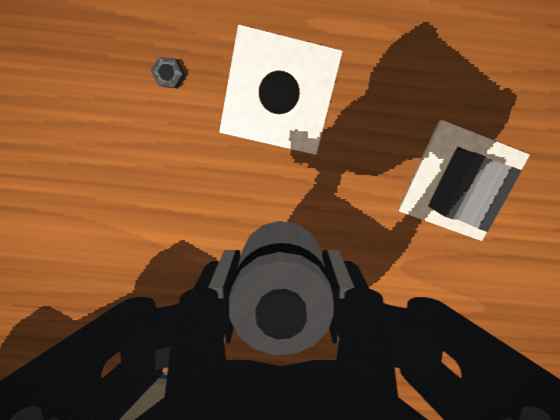

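The gauge is held upright and centred, its pad is clear at (279,92), and the V-block sits on its pad at (473,185).

Request:
drive_tool:
  rows:
    - [0.7,0,0.3,0]
    - [1.8,-0.1,1,0]
    - [2.9,-0.12,2.1,0]
    - [3.43,-0.12,3.2,0]
    - [3.43,-0.12,4.3,0]
    - [3.43,-0.12,5.3,0]
    - [3.43,-0.12,6,0]
    - [3.43,-0.12,6.2,0]

```text
clock: 33.93
position: [0.4338, -0.0979, 0.049]
ee_rot: [-0.001, 0.999, 0.052, -0.003]
contact_force: [-0.1, 0.6, -3.2]
width: 0.0367
gripper_force: 60.5
```

Request:
drive_tool:
  rows:
    - [0,0,0.1,0]
    - [0,0,0.2,0]
    - [0,0,0.3,0]
    - [0,0,0.4,0]
    - [0,0,0.48,0]
    - [0,0,0.52,0]
    - [0,0,0.52,0]
    - [0,0,0.52,0]

```text
clock: 34.6
position: [0.4353, -0.0982, 0.0392]
ee_rot: [0.0, 0.999, 0.052, 0.0]
contact_force: [0.5, 0.1, -2.1]
width: 0.037
gripper_force: 60.5
```

Run:
```python
from h import *
from rig import get_state
s=get_state();print(move(s,(.4367,-.0994),.0333))
```

```text
[np.float64(0.049), np.float64(0.055), np.float64(0.237)]
```

Request:
drive_tool:
  rows:
    - [0.03,0.03,0.04,0]
    - [0.05,0.05,0.08,0]
    - [0.05,0.05,0.12,0]
    - [0.05,0.05,0.16,0]
    - [0.05,0.05,0.2,0]
    - [0.05,0.05,0.23,0]
    - [0.05,0.05,0.24,0]
    - [0.05,0.05,0.24,0]

```text
clock: 35.27
position: [0.4365, -0.0992, 0.0333]
ee_rot: [-0.0, 0.999, 0.052, 0.0]
contact_force: [-1.5, 0.3, 4.4]
width: 0.0369
gripper_force: 61.3
```

Request:
drive_tool:
  rows:
    - [0,0,0,0]
    - [0,0,0,0]
    - [0,0,0,0]
    - [0,0,0,0]
    - [0,0,0,0]
    - [0,0,0,0]
    - [0,0,0,0]
    - [0,0,0,0]
  grip: 75

```text
clock: 35.93
position: [0.4366, -0.0992, 0.033]
ee_rot: [-0.0, 0.999, 0.052, 0.0]
contact_force: [-0.6, -0.8, 0.1]
width: 0.0748
gripper_force: 0.0
```

Request:
drive_tool:
  rows:
    - [0,0,-0.3,0]
    - [0,0,-1,0]
    - [0,0,-2,0]
    - [0,0,-3.2,0]
    - [0,0,-4.6,0]
    - [0,0,-6,0]
    - [0,0,-7.4,0]
    - [0,0,-8.4,0]

```text
clock: 36.6
position: [0.4371, -0.0994, 0.2469]
ee_rot: [0.001, 0.999, 0.052, 0.002]
contact_force: [1.3, 0.1, 0.4]
width: 0.0749
gripper_force: 0.0
```

Request:
drive_tool:
  rows:
    - [-0.6,0,-0.1,0]
    - [-1.6,0.2,-0.2,0]
    - [-2.8,0.5,-0.5,0]
    - [-3.8,1,-0.8,0]
    - [-4.6,1.5,-1,0]
    - [-5,2,-1,0]
    - [-5,2,-1,0]
    - [-5,2,-1,0]

```text
clock: 37.27
position: [0.3166, -0.1617, 0.2678]
ee_rot: [-0.0, 0.999, 0.051, 0.0]
contact_force: [-0.4, -0.6, -0.4]
width: 0.0747
gripper_force: 0.0
```

Run:
```python
from snap import *
s,c,p,d=snap("w11");pt,dt=eyes.get_image("top");ps,_=eyes.get_image("side");ct=eyes.camera_info("top")
cv2.imwrite("pics/f.png",np.hstack([cv2.resize(pt[110:330,100:480],(400,232)),cv2.resize(ps[100:360,120:480],(321,232))])[:,:,::-1])
# wrist view: gauge top and v-block top faces
X=zmap(c,d);Z=X[...,2];m=(Z>.036)&(Z<.065)&(d>0);m[270:]=0
for b,st in blobs(m,80,9000):
    ys,xs=np.nonzero(b);z=np.median(Z[b]);print(st,z.round(4),rect(ray(c,np.c_[xs,ys],.042 if z<.046 else .052)),circ(c,b,.052))
# top view: parts by height
X=zmap(ct,dt);Z=X[...,2]
for n,xy,h in(("v",(.372,-.286),.042),("clamp",(.640,-.201),.022),("ring",(.5306,.3745),.022),("gauge",(.4367,-.0994),.052),("work",(.3712,.2674),.022)):
    u,v=proj(ct,[*xy,h])[0].astype(int);m=np.zeros(Z.shape,bool);m[v-25:v+26,u-25:u+26]=Z[v-25:v+26,u-25:u+26]>(h*.7 if n in"vgaugework" else .0155)
    bl=blobs(m,60,1500)
    for b,st in bl:
        ys,xs=np.nonzero(b);print(n,st,rect(ray(ct,np.c_[xs,ys],h)))
```

```text
[ 0.31657859 -0.16173286  0.26778352] [-0.67 -0.08  1.87  0.    1.35  0.8 ]
[ 207   26   42   47 1529] 0.0513 (array([ 0.43566901, -0.099349  ]), (39.8, 36.8), np.float64(0.899)) (0.4355797424316406, -0.0991972198486328, 40.08366775512695)
[375 105  36  61 769] 0.0409 (array([ 0.37346881, -0.26807327]), (59.7, 14.2), np.float64(-0.24)) (0.37392938232421874, -0.2639815979003906, 58.510799407958984)
[401 116  40  61 891] 0.0406 (array([ 0.36626974, -0.29701126]), (59.8, 17.4), np.float64(-0.244)) (0.3664147644042969, -0.2940535888671875, 59.17382049560547)
clamp [356 169  11  30 245] (array([ 0.63925537, -0.19813449]), (85.7, 28.5), np.float64(0.088))
ring [144 185  22  22 257] (array([0.53147131, 0.37548792]), (60.4, 57.0), np.float64(0.928))
gauge [312 241  14  14 165] (array([ 0.4373833 , -0.09675063]), (35.4, 35.0), np.float64(0.112))
gauge [334 257  11  16  72] (array([ 0.39421118, -0.16549065]), (48.6, 22.1), np.float64(-0.464))
work [170 243  26  26 371] (array([0.37209113, 0.26853424]), (53.4, 52.3), np.float64(0.862))
```

View pics/f.png

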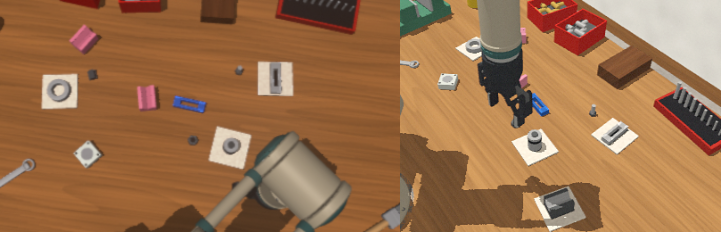

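Run:
```python
from h import *
f=np.load("w11.npz",allow_pickle=True);p,d,s,c=f["p"],f["d"],f["s"].item(),f["c"].item()
X=zmap(c,d);Z=X[...,2];hs=cv2.cvtColor(p,cv2.COLOR_RGB2HSV)
for n,xy,h in(("v",(.372,-.286),.042),("g",(.4367,-.0994),.052)):
    u,v=proj(c,[*xy,.006])[0].astype(int);w=np.zeros(Z.shape,bool);w[max(v-75,0):v+75,u-75:u+75]=1
    m=w&(hs[...,1]<80)&(p.max(2)>60)|w&(p.max(2)<60)&(Z>.003)|w&(Z>.012)
    # pad outline = outer hull of flat low-saturation pixels near z=.006
    k=w&(hs[...,1]<80)&(abs(Z-.006)<.004)&(p.max(2)>70)
    ys,xs=np.nonzero(cv2.morphologyEx(k.astype(np.uint8),cv2.MORPH_OPEN,np.ones((3,3))));print(n,"pad",rect(ray(c,np.c_[xs,ys],.006)))
    k=w&(Z>h-.004)&(Z<h+.012);ys,xs=np.nonzero(k);print("  part",rect(ray(c,np.c_[xs,ys],h)))
    cv2.imwrite(f"pics/w11{n}.png",cv2.resize(p[max(v-75,0):v+75,u-75:u+75,::-1],None,fx=4,fy=4))
```

```text
v pad (array([ 0.37167896, -0.2850882 ]), (93.9, 93.5), np.float64(1.326))
  part (array([ 0.36961179, -0.28350256]), (59.8, 45.2), np.float64(-0.243))
g pad (array([ 0.43646982, -0.09926283]), (93.5, 93.4), np.float64(-0.123))
  part (array([ 0.43652057, -0.09858724]), (36.9, 36.2), np.float64(-1.47))
```

View pics/w11v.png

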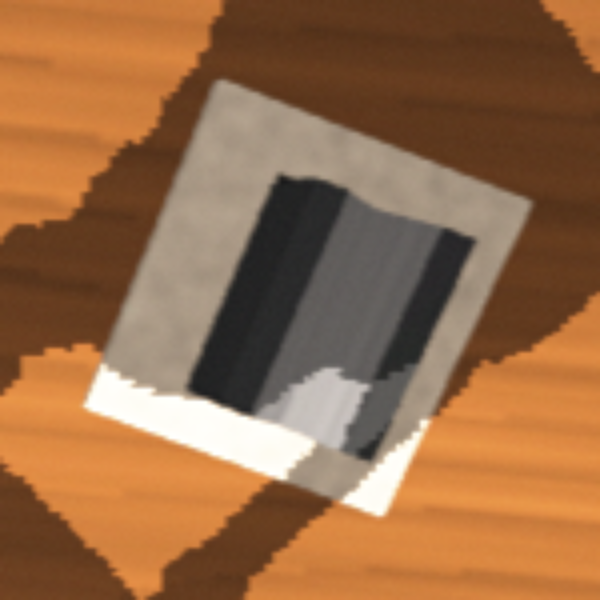

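The crop shows the V-block parallel to its pad but about 2.4 mm short along its length, at crop pixel (330,315). I'll mend that with a small lift and shift.

Run:
```python
from h import *
from rig import get_state
s=get_state();print(move(s,(.3698,-.2838),.031,-.244+np.pi/2))
```

```text
[np.float64(1.573), np.float64(5.105), np.float64(9.459), np.float64(3.32)]
```

Request:
drive_tool:
  rows:
    - [0.4,1.2,0.3,0.9]
    - [0.9,2.8,1,1.9]
    - [1.4,4.4,2,2.8]
    - [1.57,5.1,3.4,3.3]
    - [1.57,5.1,5,3.3]
    - [1.57,5.1,6.5,3.3]
    - [1.57,5.1,7.8,3.3]
    - [1.57,5.1,8.4,3.3]

```text
clock: 38.08
position: [0.3681, -0.2817, 0.0534]
ee_rot: [-0.003, 0.993, -0.12, -0.003]
contact_force: [-1.0, 0.6, -0.1]
width: 0.075
gripper_force: 0.0
```

Request:
drive_tool:
  rows:
    - [0,0,0.1,0]
    - [0,0,0.1,0]
    - [0,0,0.1,0]
    - [0,0,0.1,0]
    - [0,0,0.1,0]
    - [0,0,0.1,0]
    - [0,0,0.1,0]
    - [0,0,0.1,0]

```text
clock: 38.75
position: [0.3698, -0.2849, 0.0561]
ee_rot: [0.0, 0.993, -0.121, 0.001]
contact_force: [0.3, 1.2, 0.4]
width: 0.0747
gripper_force: 0.0
```

Run:
```python
from h import *
from rig import get_state
s=get_state();print(move(s,(.3698,-.2838),.031,-.244+np.pi/2))
```

```text
[np.float64(-0.013), np.float64(-0.042), np.float64(1.003), np.float64(0.02)]
```

Request:
drive_tool:
  rows:
    - [0,-0.04,0.2,0]
    - [0,-0.04,0.5,0]
    - [0,-0.04,0.75,0]
    - [0,-0.04,0.9,0]
    - [0,-0.04,1,0]
    - [0,-0.04,1,0]
    - [0,-0.04,1,0]
    - [0,-0.04,1,0]

```text
clock: 39.42
position: [0.37, -0.2838, 0.0305]
ee_rot: [0.0, 0.993, -0.121, 0.0]
contact_force: [-1.0, -0.3, -0.1]
width: 0.0746
gripper_force: 0.0
```

Request:
drive_tool:
  rows:
    - [0,0,0,0]
    - [0,0,0,0]
    - [0,0,0,0]
    - [0,0,0,0]
    - [0,0,0,0]
    - [0,0,0,0]
    - [0,0,0,0]
    - [0,0,0,0]
  grip: 36

```text
clock: 40.08
position: [0.3703, -0.2846, 0.0311]
ee_rot: [0.001, 0.993, -0.121, 0.001]
contact_force: [-1.9, -1.3, 6.3]
width: 0.0429
gripper_force: 62.6
```

Request:
drive_tool:
  rows:
    - [0,0,-0.08,0]
    - [0,0,-0.16,0]
    - [0,0,-0.24,0]
    - [0.03,0.02,-0.28,0]
    - [0.06,0.04,-0.28,0]
    - [0.09,0.04,-0.28,0]
    - [0.1,0.04,-0.28,0]
    - [0.1,0.04,-0.28,0]

```text
clock: 40.75
position: [0.3721, -0.2852, 0.0373]
ee_rot: [-0.0, 0.993, -0.121, -0.0]
contact_force: [0.1, -0.2, -5.6]
width: 0.0429
gripper_force: 61.7
```

Run:
```python
from h import *
from rig import get_state
s=get_state();print(move(s,(.3720,-.2857),.0312,-.244+np.pi/2))
```

```text
[np.float64(-0.0), np.float64(0.02), np.float64(0.245), np.float64(0.02)]
```

Request:
drive_tool:
  rows:
    - [0,0.02,0.04,0]
    - [0,0.02,0.08,0]
    - [0,0.02,0.12,0]
    - [0,0.02,0.16,0]
    - [0,0.02,0.2,0]
    - [0,0.02,0.23,0]
    - [0,0.02,0.25,0]
    - [0,0.02,0.25,0]

```text
clock: 41.42
position: [0.372, -0.2857, 0.0312]
ee_rot: [-0.0, 0.993, -0.121, 0.0]
contact_force: [-0.2, -0.1, -5.2]
width: 0.0431
gripper_force: 61.7
```

Request:
drive_tool:
  rows:
    - [0,0,0,0]
    - [0,0,0,0]
    - [0,0,0,0]
    - [0,0,0,0]
    - [0,0,0,0]
    - [0,0,0,0]
    - [0,0,0,0]
    - [0,0,0,0]
  grip: 72

```text
clock: 42.08
position: [0.372, -0.2858, 0.0312]
ee_rot: [-0.0, 0.993, -0.121, 0.0]
contact_force: [0.4, 0.5, -0.0]
width: 0.0718
gripper_force: 0.0
```

Request:
drive_tool:
  rows:
    - [0,0,-0.3,0]
    - [0,0,-1,0]
    - [0,0,-2,0]
    - [0,0,-3.2,0]
    - [0,0,-4.6,0]
    - [0,0,-6,0]
    - [0,0,-7.4,0]
    - [0,0,-8.4,0]

```text
clock: 42.75
position: [0.3724, -0.2861, 0.2451]
ee_rot: [0.001, 0.993, -0.121, 0.002]
contact_force: [1.3, 0.1, -0.3]
width: 0.0716
gripper_force: 0.0
```

Run:
```python
from h import *
from rig import get_state
s=get_state();print(move(s,(.3175,-.17),.26,.1+np.pi/2),move(s,(.55,-.20),.26,.1+np.pi/2))
```

```text
[np.float64(-3.242), np.float64(-3.983), np.float64(-0.618), np.float64(-3.27)] [np.float64(6.075), np.float64(-5.047), np.float64(-0.585), np.float64(-3.27)]
```

Request:
drive_tool:
  rows:
    - [-0.6,-0.7,-0.1,-0.5]
    - [-1.5,-1.8,-0.3,-1.3]
    - [-2.4,-3,-0.5,-2.2]
    - [-3,-3.7,-0.6,-3]
    - [-3.24,-4,-0.6,-3.27]
    - [-3.24,-4,-0.6,-3.27]
    - [-3.24,-4,-0.6,-3.27]
    - [-3.24,-4,-0.6,-3.27]

```text
clock: 43.42
position: [0.3182, -0.1705, 0.2565]
ee_rot: [0.001, 0.999, 0.05, 0.0]
contact_force: [0.4, -0.1, 0.4]
width: 0.072
gripper_force: 0.0
```

```bash
cat > chk.py <<'E'
from snap import *
def chk(name,parts):
    s,c,p,d=snap(name);X=zmap(c,d);Z=X[...,2];hs=cv2.cvtColor(p,cv2.COLOR_RGB2HSV)
    for n,xy,h in parts:
        u,v=proj(c,[*xy,.006])[0].astype(int);w=np.zeros(Z.shape,bool);w[max(v-75,0):v+75,max(u-75,0):u+75]=1
        k=w&(hs[...,1]<80)&(abs(Z-.006)<.004)&(p.max(2)>70)
        ys,xs=np.nonzero(cv2.morphologyEx(k.astype(np.uint8),cv2.MORPH_OPEN,np.ones((3,3))));a=rect(ray(c,np.c_[xs,ys],.006))
        k=w&(Z>h-.004)&(Z<h+.012);ys,xs=np.nonzero(cv2.morphologyEx(k.astype(np.uint8),cv2.MORPH_OPEN,np.ones((3,3))));b=rect(ray(c,np.c_[xs,ys],h))
        print(n,(u,v),"pad",a,"part",b,"off mm",((b[0]-a[0])*1e3).round(1))
    return s
E
python3 - <<'E'
from chk import *
s=chk("w12",[("v",(.372,-.286),.042),("g",(.4367,-.0994),.052)])
print(move(s,(.55,-.20),.26))
E
```

```text
[ 0.31816477 -0.17047058  0.25645737] [-0.69 -0.06  1.88 -0.    1.32  0.79]
v (np.int64(392), np.int64(138)) pad (array([ 0.37166946, -0.28515936]), (93.9, 93.5), np.float64(1.326)) part (array([ 0.37180597, -0.28380566]), (59.8, 45.0), np.float64(-0.242)) off mm [0.1 1.4]
g (np.int64(223), np.int64(55)) pad (array([ 0.43638672, -0.099298  ]), (93.6, 93.3), np.float64(1.449)) part (array([ 0.43626514, -0.09797076]), (36.8, 36.4), np.float64(0.062)) off mm [-0.1  1.3]
[np.float64(9.111), np.float64(2.093), np.float64(-0.131)]
```

The V-block is now on centre to about 1 mm. Next I'll check the clamp.

Request:
drive_tool:
  rows:
    - [0.8,0.2,0,0]
    - [2,0.5,0,0]
    - [3.5,0.8,-0.1,0]
    - [5,1.2,-0.1,0]
    - [6.5,1.5,-0.1,0]
    - [7.9,1.8,-0.1,0]
    - [8.8,2,-0.1,0]
    - [9.1,2.1,-0.1,0]

```text
clock: 44.13
position: [0.5533, -0.2004, 0.2567]
ee_rot: [-0.0, 0.999, 0.05, 0.0]
contact_force: [0.4, -0.0, 1.0]
width: 0.072
gripper_force: 0.0
```

Request:
drive_tool:
  rows:
    - [0,0,0,0]
    - [0,0,0,0]
    - [0,0,0,0]
    - [0,0,0,0]
    - [0,0,0,0]
    - [0,0,0,0]
    - [0,0,0,0]
    - [0,0,0,0]

```text
clock: 44.8
position: [0.5486, -0.1987, 0.2591]
ee_rot: [0.0, 0.999, 0.05, 0.0]
contact_force: [0.3, -0.1, -0.3]
width: 0.0721
gripper_force: 0.0
```

Run:
```python
from chk import *
chk("w13",[("clamp",(.640,-.201),.022)])
```

```text
[ 0.54859205 -0.19866793  0.25913129] [-0.47  0.28  1.47  0.    1.39  1.  ]
clamp (np.int64(292), np.int64(90)) pad (array([ 0.63974823, -0.20048169]), (93.4, 92.5), np.float64(-1.471)) part (array([ 0.63863379, -0.19920959]), (83.0, 27.6), np.float64(0.119)) off mm [-1.1  1.3]
```

All four parts are within about 1 to 1.5 mm of centre and aligned. The workpiece has not moved and the arm is clear.

```bash
python3 -c "
from rig import order;print(order.sign_off())"
```

```text
the job is handed in; nothing more can be done
None
```

The job is handed in at about 45 s of the 115 s: V-block, strap clamp, setting ring and height gauge each stand released on their own pads, measured within about 1.7 mm of centre and about 1° of line, and the workpiece was left where it was.

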